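# Put the filling tools back in their rests

## Robot

A 6-joint arm with a two-finger parallel gripper is mounted at the origin on a cart in front of the work surface, level with it; the furniture and walls round the work are solid. World frame = base frame: x ahead of the robot, y to its left, z up, the work surface at z = 0. Lengths are in m, angles in degrees, forces in N, time in s.
With the tool pointing down it reaches from about 0.25 to 0.725 m from the base axis. Payload 9.7 kg.
Tool frame: the origin (TCP) lies at the very end of the fingers, on their centre line; the grasp point (between the pads) lies 19 mm behind it (bot.pinch_z is the distance from the TCP to the grasp point, in m); x points along the fingers, z is the direction in which the jaws open and shut, and the axes are right-handed (so a half turn about x gives the same grasp; the last joint's range is limited). The gripper opens to 85 mm and grips with 20 to 120 N. Pads are 22 mm wide; open, the fingers measure 114 mm over their backs; the gripper's body (76 mm by 85 mm) begins 54 mm behind the grasp point. The pads swing forward as they close: fully open they stand 13 mm farther back than shut.
Start: joints at [0, 4.979, 10.078, 95.1, 0, 90], TCP at [0.55, -0, 0.231] pointing down, gripper open.
Joint ranges: [-179.16, 179.16], [-48.56, 103.87], [-65.8, 70.77], [-126.05, 130.52], [-82.76, 87.17], [-180, 180]. Speed limits (degrees/s): [127.2, 127.2, 147.25, 180, 180, 180].

## Interface

Orientations are given as [roll, pitch, yaw] about the fixed x, y, z axes, in that order (R = Rz(yaw) Ry(pitch) Rx(roll)).
In Python, from workcell import bot gives the robot as it stands.
- The arm moves only by the tool play_rows, never from a script. Its argument "rows" is a list of rows, each a list of 3 entries, a list of its own where there are three numbers: the shift along the tool's x, y, z in cm, then the turn about the tool's x in degrees, then the finger opening in cm, from 0 to 8.54. A call has 1 to 12 rows; each row is the pose to reach, as a shift and turn from the pose commanded when the call began, along the tool's axes at that moment; what a row does not reach only later rows make up. A row lasts 1/12 s, in which the tool goes at most 41.7 mm and 7.16 degrees, less where a joint would pass 70% of its speed; a pose out of reach is approached as far as the arm can. A call with a gripper value outside its range is refused whole. The fingers move at their own pace and stop on an object; "squeeze" is the grip in N (left out, the last holds). Time passes only in rows, so rows that repeat a pose let the fingers close. It gives the time, the measured TCP pose, the force and the opening at its end, in the units of the state.
- bot.get_obs(): the state, without advancing time (a new reading comes with each control period).
- bot.camera(name): name is "scene" or "side" or "wrist"; returns (picture, depth): 480x640x3 uint8, blue, green, red; 480x640 float32, m along the optical axis (not along the pixel's ray), 0 where there is no reading.
- bot.camera_model(name): a dict with "fx", "fy", "cx", "cy" (pixels), "k1" (the pictures are not rectified: a ray, as slopes to the right and down, at radius r is drawn at 1 + k1 r^2 times it, then the intrinsics apply), "origin" and "attitude" of the camera in the world; the wrist camera has in their place "mount" (4x4, takes a point from camera to tool coordinates, whose origin is the TCP and whose axes are the tool frame's). Camera axes: x right, y down, z forward; pixel columns grow to the right and rows downward; lengths in m; the calibration is good to about 2 mm. A picture is of the moment at which its call begins: read the wrist's pose just before it. camera_model takes no time and is no camera call.
- bot.job_done(): hands the job in, once; it reports no verdict.
The state is a dict: "time": time; "q": joint angles; "qd": joint speeds; "joint_efforts": joint torques, N m; "ee_pos": TCP position; "tcp_rot": TCP orientation; "wrist_force": force on the tool from outside, world axes, zero at the start; "torque": the same for the moment, N m; "opening": finger opening in m.
Only numpy, scipy, OpenCV 4.12 (cv2) and the standard library are available. Lean on these libraries where they do the work, as an engineer would, in place of code of your own. Each camera call takes 0.05 s, during which the arm holds its last target.

## Task

The pour is finished: put the four tools back, each in the wooden rest made for it. Lay the palette knife across the long two-post cradle, the marker across the short two-post cradle, the tweezers flat in the oblong tray and the timer upright in the round dock, each about centred along its rest, seated right down and let go. Leave the loose balm tin and the loose lid just to the right of the work where they are.

Things in the scene. Friction and masses are not known exactly. Their poses are not given: they have to be found in the camera images.
- spatula: palette knife with a thin steel blade and a wooden handle, 231 mm long, 22 mm wide, lying flat. Origin: middle of its length, on its underside. Its long axis is y: handle (16 mm high, 14 mm wide at the blade, 22 mm from y = +70) from y = +8 to +116 mm, blade towards -y; z up. It balances at y = +42 mm: grip the handle there, across x. Either way round will do.
- marker: felt marker, grey barrel and blue cap, 132 mm long, 16 mm thick, lying flat. Origin: middle of its length, on its underside. Its long axis is y (cap towards -y, from -66 to -16 mm); the axis of the barrel lies 1 mm to -x and 8 mm up. Grip it across x, anywhere near its middle. Either way round will do.
- tweezers: bare steel tweezers lying on a flank, 132 mm long, 14 mm wide, 10 mm high. Origin: middle of its length, on its underside. Its long axis is y. Grip them across x near the middle. Either way round will do.
- timer: round white kitchen-type timer, 64 mm in diameter, 38 mm high, standing upright. Origin: centre of its underside; z up. Round body up to 22 mm, dial (54 mm across) up to 27 mm, and on the dial an upright red grip bar from 27 to 38 mm high, 8 mm thick along x and 40 mm long along y. The dial does not turn. Grip the bar across x with the fingertips just above 27 mm. Any yaw will do in its dock.
- long_cradle: long wooden cradle for the palette knife, fixed to the table: board 190 x 44 x 8 mm, long axis y, with posts 10 mm thick at y = -85 and +85 mm. Origin: centre of its underside. Each post has a flat seat 30 mm wide at 22 mm height between cheeks that lean outward to 47 mm apart at their tops (39 mm high). The tool lies along y on both seats. The 160 mm between the posts is open for the fingers.
- short_cradle: short wooden cradle for the marker, fixed to the table: board 104 x 44 x 8 mm, long axis y, with posts 10 mm thick at y = -44 and +44 mm. Origin: centre of its underside. Each post has a flat seat 23 mm wide at 22 mm height between cheeks that lean outward to 40 mm apart at their tops (39 mm high). The tool lies along y on both seats. The 78 mm between the posts is open for the fingers.
- tweezer_tray: shallow oblong wooden tray for the tweezers, fixed to the table, 168 x 50 mm outside, floor at 5 mm height, rim top at 13 mm. Origin: centre of its underside; its long axis is y. Room inside the rim 152 x 34 mm; the rim is left out over the middle 80 mm of both long sides, for the fingers.
- round_dock: round wooden dock for the timer, fixed to the table: 86 mm outside, 78 mm inside, floor at 5 mm height, rim top at 13 mm. Origin: centre of its underside.
- tin_23: bystander: a loose wooden-sided balm tin, 70 mm in diameter, 31 mm high, just to the right of the work, the tin nearest to the tools. Origin: centre of its underside. Not to be disturbed. (Fixed surroundings: a block of like tins between the left and right halves of the work, and tall stacks of lids along the back of the table; carry things across in front of the stacks.)
- loose_lid: bystander: a loose tin lid, 70 mm in diameter, 17 mm high, just to the right of the work, nearer to the robot than tin_23. Origin: centre of its underside. Not to be disturbed.
Not all that is in view belongs to the job. Leave any green look-alike of the timer alone.

How it is judged:
By the outcome, as a careful person would: the job done as asked, in the order asked, and still so for the second after the job is handed in, with the robot touching nothing.
It also fails if it takes over 112 s, if anything falls off the work surface, if the arm or the gripper's body presses on something with over 40 N, if the wrist force passes 120 N, or if a joint passes its speed limit or range.

## Working session

There is one attempt and no reset: what is moved stays moved. The work goes in short steps, Python scripts to look and compute and a tool call to move; the robot and the scene stay as the last step left them, time stands still between calls to the robot, and variables do not carry over. Pictures are saved under pics/ and viewed, and the job is handed in when it is done.

Besides the shell and the picture viewer there is one more tool, called after "Emit:" as a command line: name --argument value ..., lists and objects as JSON in quotes. play_rows: Moves the arm, as the interface text tells. Its arguments: {"type":"object","properties":{"rows":{"type":"array"},"squeeze":{"type":"number"}},"required":["rows"]}

```bash
ls; mkdir -p pics; python3 - <<'E'
from workcell import bot
import cv2,numpy as np
print(bot.get_obs(), bot.pinch_z)
for n in ("scene","side","wrist"):
    im,d=bot.camera(n); cv2.imwrite(f"pics/{n}0.png",im); np.save(f"pics/{n}0.npy",d)
    print(n,bot.camera_model(n))
E
```

```text
pics
{'time': 0.0, 'q': array([ 1.38201748e-03,  5.01142876e+00,  1.00333768e+01,  9.50990408e+01,
       -8.12482422e-05,  9.00019965e+01]), 'qd': array([-0.08956597,  0.06551635, -0.02673636,  0.07423867,  0.10159207,
        0.11569696]), 'joint_efforts': array([ 7.68234549e-04, -5.20392072e+01,  4.64802504e+01,  1.63646933e-02,
        2.23589603e-05, -6.77332673e-05]), 'ee_pos': array([5.49768325e-01, 1.28566832e-05, 2.30570264e-01]), 'tcp_rot': array([-179.93761946,   89.92290719, -179.93823384]), 'wrist_force': array([-0.47907489, -0.03804817, -0.98953519]), 'torque': array([ 0.03220656, -0.02229352, -0.00152414]), 'opening': 0.0853669415997179} 0.0187
scene {'fx': 462.5020081494046, 'fy': 462.5020081494046, 'cx': 318.81859246407595, 'cy': 240.5853856417806, 'k1': -0.09313032255983958, 'origin': array([-0.05315133, -0.91456246,  0.8468256 ]), 'attitude': array([-127.65762665,   -0.78501796,  -30.75760445])}
side {'fx': 597.9330620489917, 'fy': 597.9330620489917, 'cx': 325.94087580192206, 'cy': 233.24574102306008, 'k1': -0.1044622755990231, 'origin': array([-0.18977091,  1.16624161,  0.72911823]), 'attitude': array([-116.32220985,    0.6369846 , -151.40379802])}
wrist {'fx': 378.3802382952068, 'fy': 378.3802382952068, 'cx': 318.6519576137899, 'cy': 241.44527456673643, 'k1': 0.025238483606448738, 'mount': array([[ 6.25612133e-04, -2.82203935e-01,  9.59354235e-01,
        -1.42427026e-01],
       [-5.70215055e-04, -9.59354367e-01, -2.82203602e-01,
         7.14608673e-02],
       [ 9.99999642e-01, -3.70488230e-04, -7.61100664e-04,
         6.92039632e-04],
       [ 0.00000000e+00,  0.00000000e+00,  0.00000000e+00,
         1.00000000e+00]])}
```

View pics/scene0.png

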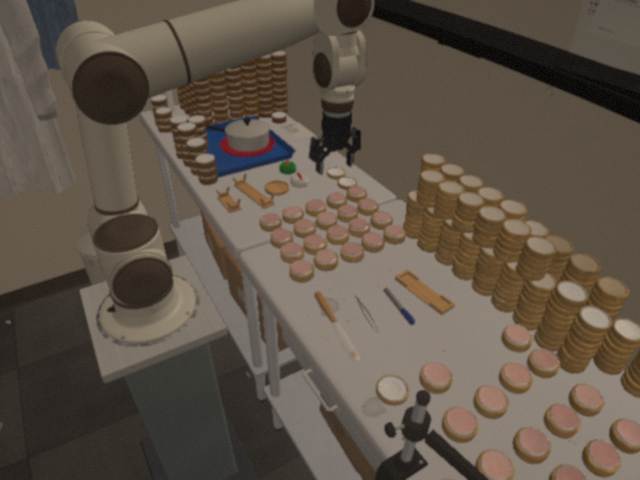

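View pics/side0.png

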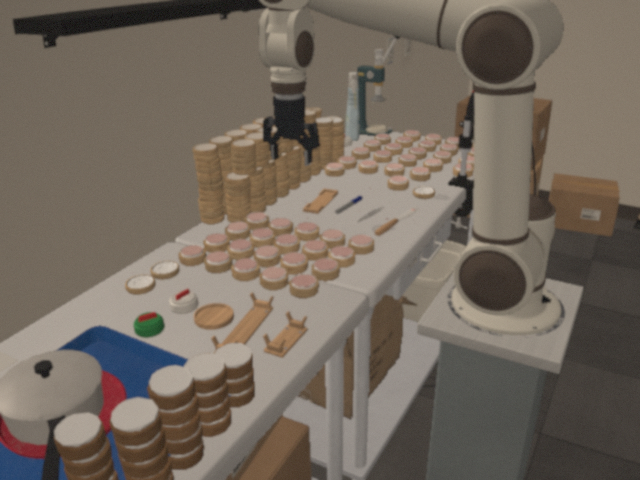

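View pics/wrist0.png

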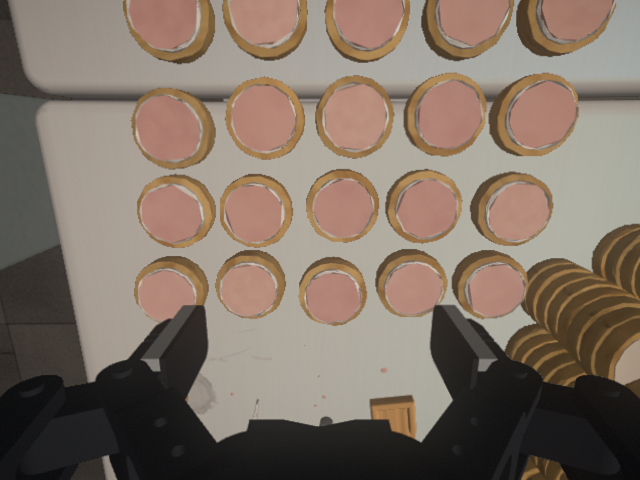

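The scene view shows the knife, tweezers, marker and tray at around (340,325), (367,313), (398,305) and (424,290). The cradles, dock and white timer are around (230,200), (253,190), (277,187) and (299,180). I'll get coarse positions from these.

```bash
cat > h.py <<'E'
from workcell import bot
import cv2,numpy as np
from scipy.spatial.transform import Rotation as Rn
def R(rpy): return Rn.from_euler('xyz',rpy,degrees=True).as_matrix()
def cam(n,obs=None):
    m=bot.camera_model(n)
    K=np.array([[m['fx'],0,m['cx']],[0,m['fy'],m['cy']],[0,0,1]]);dist=np.array([m['k1'],0,0,0.])
    if n=='wrist':
        T=np.eye(4);T[:3,:3]=R(obs['tcp_rot']);T[:3,3]=obs['ee_pos'];T=T@m['mount']
        return K,dist,T[:3,:3],T[:3,3]
    return K,dist,R(m['attitude']),np.array(m['origin'])
def toplane(c,uv,z):
    K,dist,A,o=c
    p=cv2.undistortPoints(np.asarray(uv,float).reshape(-1,1,2),K,dist).reshape(-1,2)
    r=np.c_[p,np.ones(len(p))]@A.T
    return o+r*((z-o[2])/r[:,2])[:,None]
def proj(c,X):
    K,dist,A,o=c
    P=(np.atleast_2d(X)-o)@A
    return cv2.projectPoints(P.reshape(-1,1,3),np.zeros(3),np.zeros(3),K,dist)[0].reshape(-1,2)
def shot(tag):
    obs=bot.get_obs(); im,d=bot.camera('wrist'); c=cam('wrist',obs)
    cv2.imwrite(f'pics/{tag}.png',im); np.savez(f'pics/{tag}.npz',im=im,d=d,K=c[0],dist=c[1],A=c[2],o=c[3])
    print(obs['time'],obs['ee_pos'],obs['tcp_rot']); return im,d,c
def load(tag):
    f=np.load(f'pics/{tag}.npz'); return f['im'],f['d'],(f['K'],f['dist'],f['A'],f['o'])
E
python3 - <<'E'
from h import *
c=cam('scene')
for n,p in dict(knife_hend=(318,294),knife_tip=(357,358),tw1=(357,297),tw2=(376,330),mk1=(386,290),mk2=(411,321),tray=(424,290),lid=(392,389),tin=(436,376),timer=(299,181),dock=(277,187),lc=(253,191),sc=(229,200)).items(): print(n,toplane(c,[p],0.01)[0].round(3))
m=bot.camera_model('side');c=cam('side')
for n,p in dict(timer=(183,300),dock=(213,316),lc=(245,322),sc=(286,338)).items(): print(n,toplane(c,[p],0.01)[0].round(3))
E
```

```text
knife_hend [ 0.394 -0.181  0.01 ]
knife_tip [ 0.365 -0.401  0.01 ]
tw1 [ 0.475 -0.241  0.01 ]
tw2 [ 0.451 -0.356  0.01 ]
mk1 [ 0.556 -0.258  0.01 ]
mk2 [ 0.542 -0.376  0.01 ]
tray [ 0.643 -0.308  0.01 ]
lid [ 0.383 -0.507  0.01 ]
tin [ 0.486 -0.53   0.01 ]
timer [0.628 0.345 0.01 ]
dock [0.541 0.347 0.01 ]
lc [0.457 0.364 0.01 ]
sc [0.364 0.351 0.01 ]
timer [0.636 0.336 0.01 ]
dock [0.537 0.355 0.01 ]
lc [0.463 0.341 0.01 ]
sc [0.357 0.348 0.01 ]
```

Emit:
play_rows --rows '[[[-3, -34, -6], 0, 8.5], [[-3, -34, -6], 0, 8.5], [[-3, -34, -6], 0, 8.5], [[-3, -34, -6], 0, 8.5], [[-3, -34, -6], 0, 8.5], [[-3, -34, -6], 0, 8.5], [[-3, -34, -6], 0, 8.5], [[-3, -34, -6], 0, 8.5], [[-3, -34, -6], 0, 8.5], [[-3, -34, -6], 0, 8.5], [[-3, -34, -6], 0, 8.5], [[-3, -34, -6], 0, 8.5]]'

```text
time: 1.15
ee_pos: [0.4902, -0.3391, 0.261]
tcp_rot: [124.2, 90.0, 124.2]
wrist_force: [-0.8, 0.4, 0.1]
opening: 0.0848
```

```bash
python3 - <<'E'
from h import *
shot('w1')
E
```

```text
1.15 [ 0.49018499 -0.33910552  0.26104159] [124.1768744   89.95982761 124.20544563]
```

View pics/w1.png

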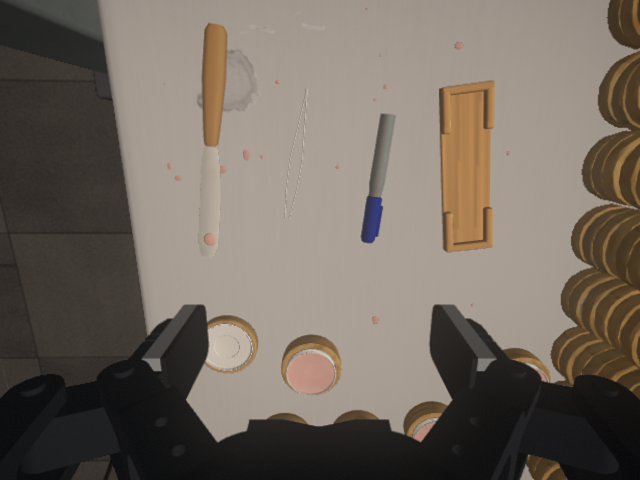

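The wrist view shows the knife (handle end (215,25), tip (206,255)), tweezers (307,88)–(287,217), marker (387,115)–(370,242) and tray (centre about (467,165)). Next I'll measure them.

```bash
cat >> h.py <<'E'
def axis(c,mask,z,name=''):
    ys,xs=np.nonzero(mask)
    P=toplane(c,np.c_[xs,ys],z)[:,:2].astype(np.float32)
    (ctr,sz,a)=cv2.minAreaRect(P)
    mu,ev=cv2.PCACompute(P,mean=None)
    s=(P-mu)@ev[0]; t=(P-mu)@ev[1]
    # midpoint by extents
    mid=mu[0]+ev[0]*(s.max()+s.min())/2+ev[1]*(np.percentile(t,1)+np.percentile(t,99))/2
    yaw=np.degrees(np.arctan2(ev[0,1],ev[0,0]))
    print(name,'mid',mid.round(4),'mean',mu[0].round(4),'axisdir',(yaw%180).round(2),'len',(s.max()-s.min()).round(4),'wid',(t.max()-t.min()).round(4),'n',len(P))
    return mid,yaw
def comp(m,p):
    n,l=cv2.connectedComponents(m.astype(np.uint8)); return l==l[p[1],p[0]]
E
python3 - <<'E'
from h import *
im,d,c=load('w1')
hsv=cv2.cvtColor(im,cv2.COLOR_BGR2HSV)
wood=((hsv[...,1]>95)&(hsv[...,0]<25))
h=comp(wood,(214,90)); axis(c,h,.008,'handle')
pts=toplane(c,[(215,25),(211,147),(206,255)],.008); print(pts.round(4))
t=comp(wood,(467,165)); axis(c,t,.009,'tray')
g=cv2.cvtColor(im,cv2.COLOR_BGR2GRAY)
dark=((g<125)|((hsv[...,0]>100)&(hsv[...,1]>80))); dark[:,:340]=0;dark[:,420:]=0;dark[:100]=0;dark[260:]=0
dark=cv2.morphologyEx(dark.astype(np.uint8),cv2.MORPH_OPEN,np.ones((3,3)))
axis(c,comp(dark,(380,160)),.008,'marker')
bl=((hsv[...,0]>100)&(hsv[...,0]<135)&(hsv[...,1]>120)); bl[:180]=0;bl[260:]=0; bl[:,:350]=0;bl[:,400:]=0
axis(c,bl,.008,'cap')
roi=im[75:230,270:325]; cv2.imwrite('pics/tw.png',cv2.resize(roi,None,fx=3.8,fy=3.8,interpolation=2))
tz=toplane(c,[(306,89),(287,217)],.005);print('tw',tz, np.linalg.norm(tz[0]-tz[1]))
# depth-based heights
def world(u,v):
    K,dist,A,o=c; p=cv2.undistortPoints(np.array([[[u,v]]],float),K,dist)[0,0]; return o+A@(np.r_[p,1]*d[v,u])
for u,v in [(214,90),(212,130),(380,160),(467,165),(490,165),(340,60)]: print((u,v),world(u,v).round(4))
E
```

```text
handle mid [ 0.3884 -0.2286] mean [ 0.389  -0.2233] axisdir 82.5 len 0.1097 wid 0.0215 n 2432
[[ 0.3946 -0.1752  0.008 ]
 [ 0.3816 -0.2842  0.008 ]
 [ 0.3667 -0.3994  0.008 ]]
tray mid [ 0.6425 -0.3092] mean [ 0.6414 -0.3038] axisdir 96.94 len 0.1682 wid 0.0524 n 8317
marker mid [ 0.5502 -0.3186] mean [ 0.5492 -0.3242] axisdir 85.46 len 0.1329 wid 0.0197 n 1624
cap mid [ 0.5502 -0.36  ] mean [ 0.55   -0.3591] axisdir 83.52 len 0.0476 wid 0.0106 n 387
tw [[ 0.47811974 -0.22932242  0.005     ]
 [ 0.45639511 -0.35727177  0.005     ]] 0.12978056794362475
(214, 90) [ 0.3911 -0.2315  0.0162]
(212, 130) [ 0.3858 -0.2678  0.0148]
(380, 160) [ 0.552  -0.2964  0.0157]
(467, 165) [ 0.6434 -0.3025  0.0052]
(490, 165) [ 6.69e-01 -3.03e-01  3.00e-04]
(340, 60) [ 5.112e-01 -2.030e-01  5.000e-04]
```

View pics/tw.png

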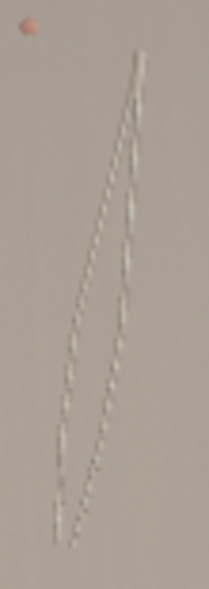

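Positions agree with the known sizes and heights: handle 110 mm, tray 168 mm, handle top 16 mm. Next I'll look at the left half.

Emit:
play_rows --rows '[[[0, 45, 1], 0, 8.5], [[0, 45, 1], 0, 8.5], [[0, 45, 1], 0, 8.5], [[0, 45, 1], 0, 8.5], [[0, 45, 1], 0, 8.5], [[0, 45, 1], 0, 8.5], [[0, 45, 1], 0, 8.5], [[0, 45, 1], 0, 8.5], [[0, 45, 1], 0, 8.5], [[0, 45, 1], 0, 8.5], [[0, 45, 1], 0, 8.5]]'

```text
time: 2.12
ee_pos: [0.4987, 0.114, 0.2616]
tcp_rot: [39.4, 89.9, 39.6]
wrist_force: [0.9, -0.8, 0.1]
opening: 0.0851
```

Emit:
play_rows --rows '[[[0, 18, 0], 0, 8.5], [[0, 18, 0], 0, 8.5], [[0, 18, 0], 0, 8.5], [[0, 18, 0], 0, 8.5], [[0, 18, 0], 0, 8.5], [[0, 18, 0], 0, 8.5], [[0, 18, 0], 0, 8.5], [[0, 18, 0], 0, 8.5]]'

```text
time: 2.78
ee_pos: [0.4995, 0.2897, 0.2616]
tcp_rot: [-47.1, 90.0, -47.0]
wrist_force: [0.1, -0.3, 0.2]
opening: 0.0852
```

```bash
python3 - <<'E'
from h import *
shot('w2')
E
```

```text
2.7833 [0.49948814 0.28971135 0.26155856] [-47.06542865  89.98490209 -47.02231339]
```

View pics/w2.png

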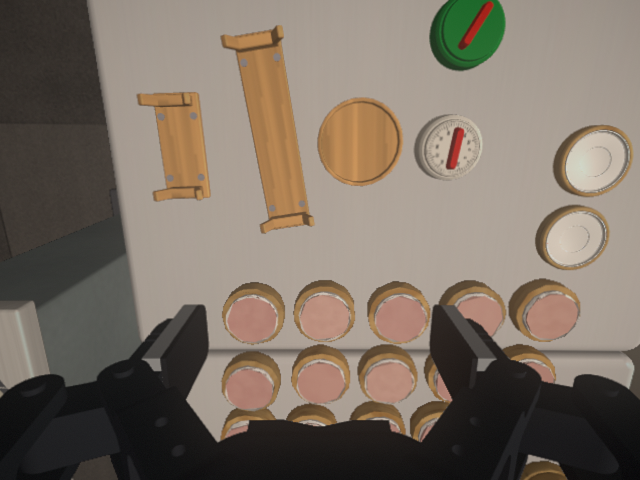

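The left view shows the short cradle (centre about (182,147)), long cradle (about (268,130)), dock (361,141) and white timer (450,147). The green look-alike is at (468,32). I'll measure them using depth.

```bash
cat >> h.py <<'E'
def cloud(d,c):
    K,dist,A,o=c; v,u=np.mgrid[0:480,0:640]
    p=cv2.undistortPoints(np.c_[u.ravel(),v.ravel()].astype(float).reshape(-1,1,2),K,dist).reshape(-1,2)
    X=(np.c_[p,np.ones(len(p))]*d.reshape(-1,1))@A.T+o
    X[d.ravel()<=0]=np.nan
    return X.reshape(480,640,3)
E
python3 - <<'E'
from h import *
im,d,c=load('w2'); W=cloud(d,c); Z=W[...,2]
hsv=cv2.cvtColor(im,cv2.COLOR_BGR2HSV)
wood=((hsv[...,1]>80)&(hsv[...,0]<25))
print('table z',np.nanmedian(Z[230:270,380:420]))
for n,p,L in (('long',(268,130),.19),('short',(182,147),.104)):
    m=comp(wood,p); print(n,m.sum())
    b=m&(abs(Z-.008)<.0035); P=W[b][:,:2].astype(np.float32)
    print(' board',cv2.minAreaRect(P),'zmed',np.median(Z[b]))
    hi=m&(Z>.0335); lab=cv2.connectedComponentsWithStats(hi.astype(np.uint8))
    for i in range(1,lab[0]):
        q=W[lab[1]==i]
        if len(q)>5: print('  blob',len(q),q.mean(0).round(4),q.max(0)[2].round(4),lab[3][i].round(0))
m=comp(wood,(361,141)); cn=max(cv2.findContours(m.astype(np.uint8),0,2)[0],key=cv2.contourArea).reshape(-1,2)
P=toplane(c,cn,.011)[:,:2].astype(np.float32); print('dock',cv2.fitEllipse(P),'floor',Z[135:150,350:372].mean())
red=(((hsv[...,0]<8)|(hsv[...,0]>172))&(hsv[...,1]>150)); r=comp(red,(456,148))
axis(c,r,.036,'bar')
white=np.zeros_like(red);
near=(np.hypot(W[...,0]-.635,W[...,1]-.34)<.05)&(Z>.012); P=W[near]; print(len(P),P.max(0),P.min(0),P.mean(0))
t=near&(Z>.02)&(Z<.03);P=W[t][:,:2].astype(np.float32); print('timer',cv2.minEnclosingCircle(P))
t=near&(Z>.033);P=W[t][:,:2].astype(np.float32); print('bar',cv2.minAreaRect(P))
E
```

```text
table z 0.0007871376912523265
long 8823
 board ((0.4548880457878113, 0.35478729009628296), (0.044032033532857895, 0.18968768417835236), 8.674118995666504) zmed 0.00784829385128935
  blob 97 [0.4657 0.4419 0.0372] 0.0397 [279.  32.]
  blob 100 [0.4191 0.4349 0.037 ] 0.0398 [225.  41.]
  blob 70 [0.4911 0.275  0.0372] 0.04 [310. 220.]
  blob 70 [0.4451 0.268  0.037 ] 0.0396 [264. 227.]
short 4872
 board ((0.36133626103401184, 0.3440282344818115), (0.044301241636276245, 0.1033678948879242), 1.6991374492645264) zmed 0.007905528412247897
  blob 83 [0.3802 0.3885 0.0375] 0.0401 [186.  98.]
  blob 106 [0.3407 0.3872 0.037 ] 0.0401 [142.  99.]
  blob 81 [0.3431 0.2997 0.0369] 0.0401 [157. 195.]
  blob 65 [0.3834 0.3009 0.0375] 0.0401 [199. 194.]
dock ((0.5412108898162842, 0.34880587458610535), (0.08442459255456924, 0.08473701030015945), 160.5480499267578) floor nan
bar mid [0.629  0.3443] mean [0.6292 0.3451] axisdir 82.93 len 0.0366 wid 0.0082 n 270
3433 [0.65941351 0.37563481 0.04086816] [0.59688174 0.31357008 0.0120016 ] [0.62510731 0.34488903 0.02713549]
timer ((0.6282678246498108, 0.3438950479030609), 0.03148164600133896)
bar ((0.6287755966186523, 0.34404125809669495), (0.03915364667773247, 0.007139076478779316), 82.77665710449219)
```

```bash
python3 - <<'E'
from h import *
im,d,c=load('w1'); W=cloud(d,c); Z=W[...,2]
hsv=cv2.cvtColor(im,cv2.COLOR_BGR2HSV)
wood=((hsv[...,1]>80)&(hsv[...,0]<25))
def rect(m,n):
    P=W[m][:,:2].astype(np.float32); mu,ev=cv2.PCACompute(P,mean=None); print(n,len(P),cv2.minAreaRect(P),'pca',mu.round(4),np.degrees(np.arctan2(ev[0,1],ev[0,0])).round(2)%180, 'z',np.median(Z[m]).round(4))
rect(comp(wood,(467,165))&(Z>.0025),'tray')
box=lambda x0,x1,y0,y1:(W[...,0]>x0)&(W[...,0]<x1)&(W[...,1]>y0)&(W[...,1]<y1)
rect(box(.51,.59,-.41,-.22)&(Z>.007),'marker')
rect(box(.51,.59,-.41,-.22)&(Z>.012),'marker top')
rect(box(.34,.43,-.30,-.15)&(Z>.007),'handle')
rect(box(.34,.43,-.265,-.235)&(Z>.007),'handle at grip')
rect(box(.44,.5,-.40,-.2)&(Z>.004),'tweezers')
E
```

```text
tray 8275 ((0.6424407958984375, -0.30876344442367554), (0.050615694373846054, 0.16739551723003387), 6.799927711486816) pca [[ 0.6423 -0.3041]] 96.95 z 0.0051
marker 26120 ((0.5377640724182129, -0.3175777196884155), (0.055782802402973175, 0.1314038783311844), 0.6177355647087097) pca [[ 0.5394 -0.3295]] 145.20999 z 0.3284
marker top 25712 ((0.5376531481742859, -0.3176973760128021), (0.05578672140836716, 0.13107892870903015), 1.1816703081130981) pca [[ 0.5392 -0.3296]] 152.37 z 0.3285
handle 2737 ((0.3885430693626404, -0.23768819868564606), (0.12506522238254547, 0.021859219297766685), 84.48455810546875) pca [[ 0.3897 -0.2293]] 82.46 z 0.0146
handle at grip 649 ((0.38715028762817383, -0.249968484044075), (0.030394714325666428, 0.020231371745467186), 86.68342590332031) pca [[ 0.3873 -0.2492]] 78.98 z 0.0145
tweezers 21937 ((0.4813212752342224, -0.2990410029888153), (0.12903325259685516, 0.05750186741352081), 68.58942413330078) pca [[ 0.4667 -0.3269]] 5.88 z 0.341
```

```bash
python3 - <<'E'
from h import *
im,d,c=load('w1'); W=cloud(d,c); Z=W[...,2]; ok=Z<.05
def rect(m,n):
    m=m&ok;P=W[m][:,:2].astype(np.float32); mu,ev=cv2.PCACompute(P,mean=None); print(n,len(P),cv2.minAreaRect(P),'pca',mu.round(4),np.degrees(np.arctan2(ev[0,1],ev[0,0])).round(2)%180, 'z',np.median(Z[m]).round(4))
box=lambda x0,x1,y0,y1:(W[...,0]>x0)&(W[...,0]<x1)&(W[...,1]>y0)&(W[...,1]<y1)
rect(box(.51,.59,-.41,-.22)&(Z>.007),'marker')
rect(box(.51,.59,-.41,-.22)&(Z>.012),'marker top')
rect(box(.34,.43,-.28,-.15)&(Z>.009),'handle')
rect(box(.34,.43,-.27,-.225)&(Z>.009),'handle grip')
rect(box(.44,.5,-.40,-.2)&(Z>.004),'tweezers')
rect(box(.34,.43,-.42,-.3)&(Z>.002),'blade')
E
```

```text
marker 2000 ((0.5515260100364685, -0.3180229067802429), (0.13236097991466522, 0.018695466220378876), 83.70240783691406) pca [[ 0.5503 -0.3163]] 83.8 z 0.0142
marker top 1592 ((0.5504127144813538, -0.31759294867515564), (0.1315697729587555, 0.014507981948554516), 83.20161437988281) pca [[ 0.5506 -0.3153]] 83.06 z 0.0146
handle 2433 ((0.3896181881427765, -0.22776395082473755), (0.10509686172008514, 0.02185559831559658), 84.83525085449219) pca [[ 0.3903 -0.2232]] 82.66 z 0.0148
handle grip 975 ((0.38707247376441956, -0.24733266234397888), (0.04662812873721123, 0.020639345049858093), 83.65724182128906) pca [[ 0.3876 -0.2455]] 80.72 z 0.0146
tweezers 355 ((0.4673900902271271, -0.2933030128479004), (0.13086891174316406, 0.013454764150083065), 80.96395874023438) pca [[ 0.4684 -0.2872]] 79.6 z 0.0083
blade 1233 ((0.3845920264720917, -0.35968029499053955), (0.07793004810810089, 0.12378347665071487), 4.977346897125244) pca [[ 0.3753 -0.3403]] 84.79 z 0.0034
```

Emit:
play_rows --rows '[[[4, -45, -9.5], 7.5, 5], [[4, -45, -9.5], 7.5, 5], [[4, -45, -9.5], 7.5, 5], [[4, -45, -9.5], 7.5, 5], [[4, -45, -9.5], 7.5, 5], [[4, -45, -9.5], 7.5, 5], [[4, -45, -9.5], 7.5, 5], [[4, -45, -9.5], 7.5, 5], [[4, -45, -9.5], 7.5, 5], [[4, -45, -9.5], 7.5, 5], [[4, -45, -9.5], 7.5, 5], [[4, -45, -9.5], 7.5, 5]]'

```text
time: 3.83
ee_pos: [0.4023, -0.1658, 0.221]
tcp_rot: [-87.1, 89.9, -95.0]
wrist_force: [0.4, -0.1, -0.3]
opening: 0.0499
```

```bash
cat >> h.py <<'E'
def plan(x,y,z,yaw):
    """tool shift cm & turn (deg) to reach world x,y,z with jaw direction yaw (mod 180)"""
    o=bot.get_obs(); A=R(o['tcp_rot']); s=A.T@(np.array([x,y,z])-o['ee_pos'])*100
    cur=np.degrees(np.arctan2(A[1,2],A[0,2])); t=-(yaw-cur); t=(t+90)%180-90
    print('t',o['time'],'pos',o['ee_pos'].round(4),'jaw yaw',cur.round(2),'q6',o['q'][5].round(1),'open',o['opening'].round(4)); print('shift',s.round(2),'turn',t.round(2))
E
python3 -c "
from h import *
plan(.387,-.2484,.06,-7.5); plan(.387,-.2484,.003,-7.5)"
```

```text
Traceback (most recent call last):
  File "h.py", line 50, in plan
    print('t',o['time'],'pos',o['ee_pos'].round(4),'jaw yaw',cur.round(2),'q6',o['q'][5].round(1),'open',o['opening'].round(4)); print('shift',s.round(2),'turn',t.round(2))
                                                                                                         ^^^^^^^^^^^^^^^^^^
AttributeError: 'float' object has no attribute 'round'
```

```bash
sed -i "s/o\['opening'\].round(4)/round(o['opening'],4)/" h.py; python3 -c "
from h import *
plan(.387,-.2484,.06,-7.5); plan(.387,-.2484,.003,-7.5)"
```

```text
t 3.8333 pos [ 0.4023 -0.1658  0.221 ] jaw yaw -7.93 q6 75.6 open 0.0499
shift [16.11 -8.36 -0.38] turn -0.43
t 3.8333 pos [ 0.4023 -0.1658  0.221 ] jaw yaw -7.93 q6 75.6 open 0.0499
shift [21.81 -8.35 -0.38] turn -0.43
```

Emit:
play_rows --rows '[[[8, -8.6, -0.5], 0, 5], [[16, -8.6, -0.5], 0, 5], [[16, -8.6, -0.5], 0, 5], [[16, -8.6, -0.5], 0, 5], [[16, -8.6, -0.5], 0, 5], [[16, -8.6, -0.5], 0, 5], [[16, -8.6, -0.5], 0, 5], [[16, -8.6, -0.5], 0, 5]]'

```text
time: 4.5
ee_pos: [0.3893, -0.2449, 0.0632]
tcp_rot: [-21.6, 89.9, -29.1]
wrist_force: [-0.0, -0.3, -0.2]
opening: 0.0499
```

```bash
python3 -c "
from h import *
plan(.387,-.2484,.003,-7.5)
shot('w3')"
```

```text
t 4.5 pos [ 0.3893 -0.2449  0.0632] jaw yaw -7.54 q6 65.4 open 0.0499
shift [ 6.02 -0.37 -0.2 ] turn -0.04
4.5 [ 0.38929286 -0.24494708  0.06323676] [-21.5672784   89.86147694 -29.10703945]
```

View pics/w3.png

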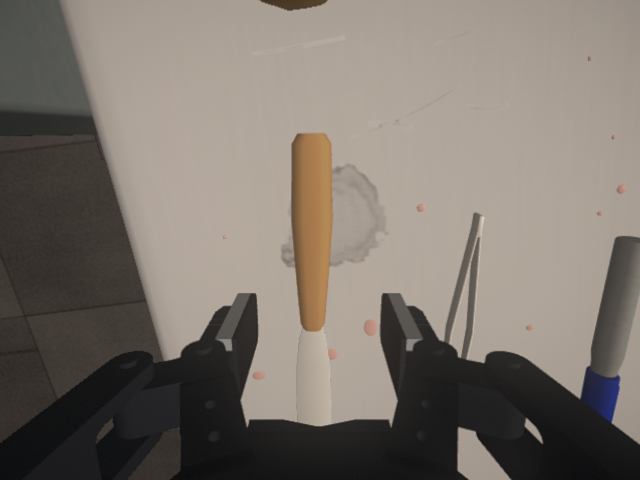

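Emit:
play_rows --rows '[[[3, -0.4, -0.2], 0, 5], [[5, -0.4, -0.2], 0, 5], [[6, -0.4, -0.2], 0, 5], [[6, -0.4, -0.2], 0, 5], [[6, -0.4, -0.2], 0, 5], [[6, -0.4, -0.2], 0, 1], [[6, -0.4, -0.2], 0, 1], [[6, -0.4, -0.2], 0, 1], [[6, -0.4, -0.2], 0, 1], [[6, -0.4, -0.2], 0, 1], [[6, -0.4, -0.2], 0, 1], [[6, -0.4, -0.2], 0, 1]]' --squeeze 50

```text
time: 5.55
ee_pos: [0.3871, -0.2487, 0.0028]
tcp_rot: [-18.8, 89.9, -26.3]
wrist_force: [-0.6, 1.3, 6.3]
opening: 0.0164
```

Emit:
play_rows --rows '[[[0, 0, 0], 0, 1], [[0, 0, 0], 0, 1], [[-1, 0, 0], 0, 1], [[-3, 0, 0], 0, 1], [[-6, 0, 0], 0, 1], [[-9, 0, 0], 0, 1], [[-12, 0, 0], 0, 1], [[-12, 0, 0], 0, 1], [[-12, 0, 0], 0, 1], [[-12, 0, 0], 0, 1]]'

```text
time: 6.38
ee_pos: [0.3863, -0.2483, 0.1213]
tcp_rot: [-50.3, 90.0, -57.8]
wrist_force: [0.4, -0.6, -2.6]
opening: 0.0163
```

```bash
python3 -c "
from h import *
plan(.387,-.2484,.003,-7.5)
shot('w4')"
```

```text
t 6.3833 pos [ 0.3863 -0.2483  0.1213] jaw yaw -7.5 q6 64.8 open 0.0163
shift [11.83 -0.    0.07] turn -0.0
6.3833 [ 0.38625043 -0.24828092  0.12130308] [-50.31064095  89.992174   -57.81076767]
```

View pics/w4.png

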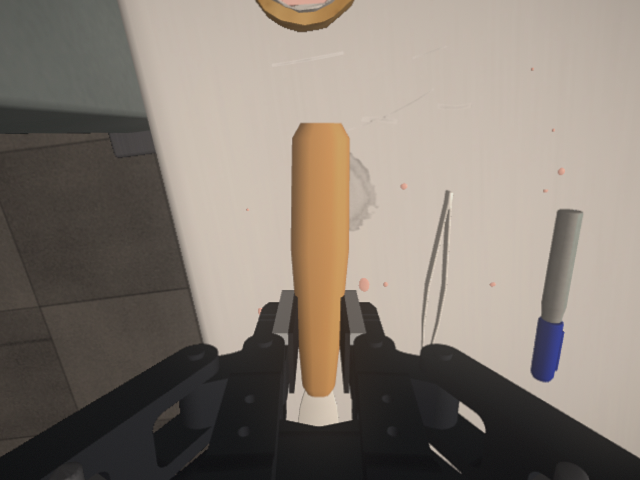

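The knife is held with the handle straight along the tool, its end at (320,125). I'll check how level it is and where it sits along the grip.

```bash
python3 - <<'E'
from h import *
im,d,c=load('w4'); W=cloud(d,c)
hsv=cv2.cvtColor(im,cv2.COLOR_BGR2HSV)
wood=((hsv[...,1]>95)&(hsv[...,0]<25)); m=comp(wood,(320,200))
o=bot.get_obs(); T=(W[m]-o['ee_pos'])@R(o['tcp_rot'])
print(T.min(0),T.max(0))
for y0 in np.arange(-.03,.08,.01):
    q=T[abs(T[:,1]-y0)<.003]; 
    if len(q): print(y0.round(3),len(q),'x',np.median(q[:,0]).round(4),'z mid',((q[:,2].min()+q[:,2].max())/2).round(4),'w',np.ptp(q[:,2]).round(4))
E
```

```text
[nan nan nan] [nan nan nan]
-0.03 346 x -0.0109 z mid 0.0009 w 0.0137
-0.02 439 x -0.0116 z mid 0.0011 w 0.0148
-0.01 531 x -0.0123 z mid 0.0009 w 0.0163
0.0 582 x -0.0127 z mid 0.0009 w 0.0162
0.01 667 x -0.013 z mid 0.0012 w 0.0194
0.02 786 x -0.0132 z mid 0.0013 w 0.0202
0.03 907 x -0.0135 z mid 0.0015 w 0.021
0.04 950 x -0.0133 z mid 0.0015 w 0.0204
0.05 978 x -0.0132 z mid 0.0066 w 0.0303
0.06 1014 x -0.0132 z mid 0.0015 w 0.0197
0.07 965 x -0.0126 z mid 0.0016 w 0.0189
```

```bash
python3 -c "
from h import *
plan(.4487,.3963,.13,8.7)"
```

```text
t 6.4333 pos [ 0.3859 -0.2481  0.1206] jaw yaw -7.5 q6 64.8 open 0.0164
shift [-0.91 64.71 -2.19] turn -16.2
```

Emit:
play_rows --rows '[[[-1, 1.5, 0], 0, 1], [[-1, 4, -0.1], 0, 1], [[-1, 7.5, -0.2], 0, 1], [[-1, 11, -0.3], 0, 1], [[-1, 15, -0.5], 0, 1], [[-1, 19, -0.6], 0, 1], [[-1, 23, -0.8], 0, 1], [[-1, 27, -0.9], 0, 1], [[-1, 31, -1], 0, 1], [[-1, 35, -1.2], 0, 1], [[-1, 38, -1.3], 0, 1], [[-1, 40, -1.4], 0, 1]]'

```text
time: 7.43
ee_pos: [0.4238, 0.1527, 0.1299]
tcp_rot: [-162.9, 89.9, -170.3]
wrist_force: [0.5, -0.8, -0.5]
opening: 0.0162
```

Emit:
play_rows --rows '[[[0, 2, 0], -1, 1], [[0, 5, -0.1], -3, 1], [[0, 8, -0.2], -5, 1], [[0, 11, -0.3], -7, 1], [[0, 14, -0.5], -9, 1], [[0, 17, -0.6], -11, 1], [[0, 20, -0.7], -13, 1], [[0, 22.5, -0.8], -15, 1], [[0, 24, -0.8], -16, 1], [[0, 24.7, -0.8], -16.2, 1], [[0, 24.7, -0.8], -16.2, 1], [[0, 24.7, -0.8], -16.2, 1]]'

```text
time: 8.43
ee_pos: [0.4486, 0.3953, 0.1304]
tcp_rot: [-140.6, 89.9, -132.0]
wrist_force: [0.5, -0.2, -0.6]
opening: 0.0163
```

```bash
python3 -c "
from h import *
plan(.4487,.3963,.05,8.7)
shot('w5')"
```

```text
t 8.4333 pos [0.4486 0.3953 0.1304] jaw yaw 8.68 q6 122.7 open 0.0163
shift [8.04 0.11 0.04] turn -0.02
8.4333 [0.44857682 0.39530885 0.13037275] [-140.63427947   89.8883423  -131.95886437]
```

View pics/w5.png

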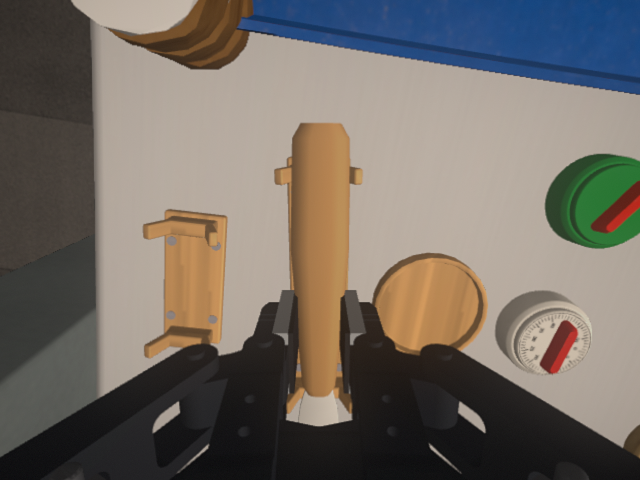

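The knife is centred over the cradle, with cheeks at x≈281 and 356 and the handle centred at 320. I'll lower it.

Emit:
play_rows --rows '[[[2, 0.1, 0], 0, 1], [[5, 0.1, 0], 0, 1], [[7, 0.1, 0], 0, 1], [[8.5, 0.1, 0], 0, 1], [[9.5, 0.1, 0], 0, 1], [[10, 0.1, 0], 0, 1], [[10.3, 0.1, 0], 0, 1], [[10.5, 0.1, 0], 0, 1], [[10.5, 0.1, 0], 0, 1], [[10.5, 0.1, 0], 0, 1]]'

```text
time: 9.32
ee_pos: [0.4492, 0.3972, 0.0272]
tcp_rot: [31.5, 89.9, 40.2]
wrist_force: [0.2, -0.4, -0.9]
opening: 0.0166
```

```bash
python3 -c "
from h import *
plan(.4487,.3963,.025,8.7);print(bot.get_obs()['wrist_force'],bot.get_obs()['torque'])"
```

```text
t 9.3167 pos [0.4492 0.3972 0.0272] jaw yaw 8.69 q6 122.8 open 0.0166
shift [ 0.22 -0.09 -0.06] turn -0.01
[ 0.16065426 -0.35310154 -0.92238745] [-0.00462732 -0.01569294  0.01552602]
```

Emit:
play_rows --rows '[[[0.1, -0.1, 0], 0, 1], [[0.2, -0.1, 0], 0, 1], [[0.25, -0.1, 0], 0, 1], [[0.25, -0.1, 0], 0, 1], [[0.25, -0.1, 0], 0, 1]]'

```text
time: 9.73
ee_pos: [0.4493, 0.3962, 0.0248]
tcp_rot: [24.7, 89.9, 33.4]
wrist_force: [-0.4, -1.4, 5.2]
opening: 0.0162
```

Emit:
play_rows --rows '[[[0, 0, 0], 0, 2.2], [[0, 0, 0], 0, 2.6], [[0, 0, 0], 0, 3.2], [[0, 0, 0], 0, 3.8], [[0, 0, 0], 0, 3.8], [[0, 0, 0], 0, 3.8]]'

```text
time: 10.23
ee_pos: [0.4489, 0.396, 0.0237]
tcp_rot: [-160.0, 90.0, -151.3]
wrist_force: [0.1, -0.1, -0.1]
opening: 0.0379
```

Emit:
play_rows --rows '[[[-1, 0, 0], 0, 3.8], [[-3, 0, 0], 0, 3.8], [[-7, 0, 0], 0, 3.8], [[-11, 0, 0], 0, 3.8], [[-15, 0, 0], 0, 3.8], [[-16, -2, 0], 0, 5], [[-16, -6, 0], 0, 5], [[-16, -8, 0], 0, 5], [[-16, -8, 0], 0, 5], [[-16, -8, 0], 0, 5]]'

```text
time: 11.07
ee_pos: [0.4614, 0.3162, 0.1849]
tcp_rot: [30.5, 89.9, 39.1]
wrist_force: [-0.2, -0.1, 0.1]
opening: 0.0498
```

```bash
python3 -c "
from h import *
shot('w6');plan(.5505,-.318,.1,-6.7)"
```

```text
11.0667 [0.46138061 0.31618854 0.18493318] [30.54598538 89.92100836 39.14260876]
t 11.1167 pos [0.4612 0.3169 0.1845] jaw yaw 8.65 q6 115.8 open 0.05
shift [  8.41 -64.12  -0.73] turn 15.35
```

View pics/w6.png

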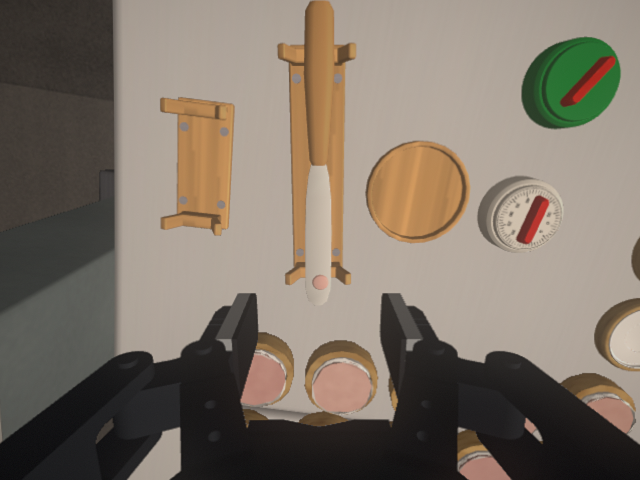

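```bash
python3 - <<'E'
from h import *
im,d,c=load('w6'); W=cloud(d,c)
ctr=np.array([.4551,.3548,0]); a=np.radians(8.7); ux=np.array([np.cos(a),np.sin(a),0]); uy=np.array([-np.sin(a),np.cos(a),0])
for u,v in [(319,3),(319,60),(319,150),(318,200),(318,285),(318,301)]:
    p=W[v,u]; print((u,v),p.round(4),'local y',((p-ctr)@uy).round(4),'x',((p-ctr)@ux).round(4))
print(((toplane(c,[(319,1)],.03)[0]-ctr)@uy), ((toplane(c,[(318,304)],.024)[0]-ctr)@uy))
E
```

```text
(319, 3) [0.4395 0.4669 0.0374] local y 0.1132 x 0.0016
(319, 60) [0.4446 0.433  0.0372] local y 0.0789 x 0.0015
(319, 150) [0.4537 0.3728 0.0356] local y 0.018 x 0.0014
(318, 200) [0.4588 0.3338 0.0272] local y -0.0213 x 0.0005
(318, 285) [0.4698 0.2603 0.0251] local y -0.0956 x 0.0003
(318, 301) [0.4723 0.244  0.022 ] local y -0.1121 x 0.0002
0.11647169832804422 -0.1140558036398506
```

The knife is seated: handle top at 37–38 mm and centred within about 1 mm. Next is the marker.

Emit:
play_rows --rows '[[[0, -3, 0], 0, 5], [[0, -7, 0], 0, 5], [[0, -11, 0], 0, 5], [[0, -15, 0], 0, 5], [[0, -19, 0], 0, 5], [[0, -23, -0.1], 0, 5], [[0, -27, -0.2], 0, 5], [[0, -31, -0.3], 0, 5], [[0, -35, -0.4], 0, 5], [[0, -39, -0.5], 0, 5], [[0, -42, -0.5], 0, 5], [[0, -44, -0.5], 0, 5]]'

```text
time: 12.12
ee_pos: [0.5232, -0.1208, 0.1837]
tcp_rot: [-136.9, 90.0, -128.2]
wrist_force: [0.1, 0.5, 0.9]
opening: 0.0499
```

Emit:
play_rows --rows '[[[0, -3, 0], 2, 5], [[0, -6, 0], 5, 5], [[1, -10, 0], 8, 5], [[3, -14, 0], 11, 5], [[5, -17, -0.2], 14, 5], [[7, -19, -0.2], 15, 5], [[8, -20, -0.2], 15.4, 5], [[8, -20, -0.2], 15.4, 5], [[8, -20, -0.2], 15.4, 5], [[8, -20, -0.2], 15.4, 5]]'

```text
time: 12.95
ee_pos: [0.5517, -0.3155, 0.1053]
tcp_rot: [-9.6, 89.9, -16.2]
wrist_force: [-0.2, -0.3, 0.4]
opening: 0.0497
```

```bash
python3 -c "
from h import *
shot('w7');plan(.5505,-.318,.003,-6.7)"
```

```text
12.95 [ 0.55171147 -0.31546625  0.10530695] [ -9.60673565  89.92394095 -16.1942138 ]
t 13.0 pos [ 0.5518 -0.3155  0.1056] jaw yaw -6.58 q6 66.8 open 0.0498
shift [10.26 -0.26 -0.12] turn 0.12
```

View pics/w7.png

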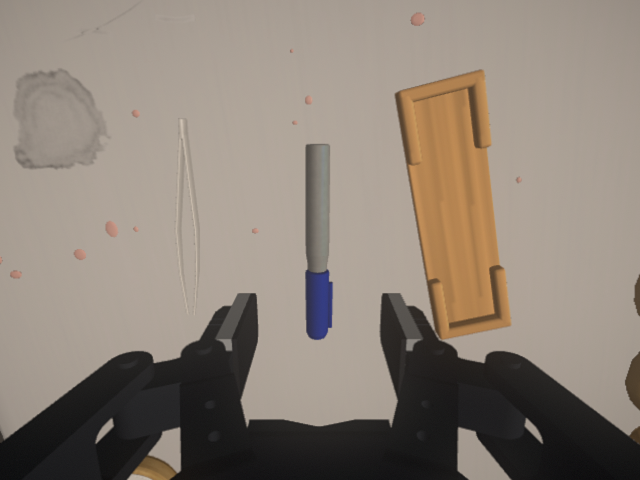

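```bash
python3 - <<'E'
from h import *
im,d,c=load('w7'); W=cloud(d,c); Z=W[...,2]; 
box=lambda x0,x1,y0,y1:(W[...,0]>x0)&(W[...,0]<x1)&(W[...,1]>y0)&(W[...,1]<y1)
for n,m in (('marker',box(.52,.58,-.41,-.23)&(Z>.006)&(Z<.03)),('tweezers',box(.43,.51,-.40,-.2)&(Z>.004)&(Z<.03)),('barrel',box(.52,.58,-.33,-.23)&(Z>.006)&(Z<.03))):
    P=W[m][:,:2].astype(np.float32); mu,ev=cv2.PCACompute(P,mean=None); print(n,len(P),cv2.minAreaRect(P),mu,np.degrees(np.arctan2(ev[0,1],ev[0,0]))%180)
    for y0 in np.arange(-.38,-.22,.02):
        q=W[m&(abs(W[...,1]-y0)<.003)]
        if len(q): print(y0.round(2),q[:,0].min().round(4),q[:,0].max().round(4),q[:,0].mean().round(4))
E
```

```text
marker 4593 ((0.5516600608825684, -0.3178832232952118), (0.13136212527751923, 0.018444770947098732), 84.01151275634766) [[ 0.55170614 -0.31457067]] 83.585014
-0.38 0.5361 0.5525 0.5439
-0.36 0.5382 0.556 0.5471
-0.34 0.5398 0.5562 0.548
-0.32 0.5431 0.5584 0.5508
-0.3 0.5457 0.5605 0.5531
-0.28 0.5482 0.5633 0.5557
-0.26 0.5506 0.5655 0.558
tweezers 1478 ((0.467694491147995, -0.2934206426143646), (0.13188105821609497, 0.01387788262218237), 80.70719909667969) [[ 0.4699761 -0.2826605]] 79.80026
-0.36 0.4539 0.4588 0.4575
-0.34 0.4547 0.4651 0.4596
-0.32 0.457 0.4699 0.4637
-0.3 0.4592 0.4741 0.4669
-0.28 0.4644 0.4758 0.4704
-0.26 0.4703 0.4777 0.4742
-0.24 0.4744 0.4795 0.4776
barrel 2830 ((0.5543814897537231, -0.29157668352127075), (0.07836998999118805, 0.014664903283119202), 82.85846710205078) [[ 0.55448645 -0.2891465 ]] 82.854774
-0.32 0.5431 0.5584 0.5508
-0.3 0.5457 0.5605 0.5531
-0.28 0.5482 0.5633 0.5557
-0.26 0.5506 0.5655 0.558
```

Emit:
play_rows --rows '[[[3, -0.3, -0.1], 0.3, 4.5], [[6, -0.3, -0.1], 0.3, 4.5], [[8.5, -0.3, -0.1], 0.3, 4.5], [[9.8, -0.3, -0.1], 0.3, 4.5], [[10.3, -0.3, -0.1], 0.3, 4.5], [[10.3, -0.3, -0.1], 0.3, 4.5], [[10.3, -0.3, -0.1], 0.3, 1], [[10.3, -0.3, -0.1], 0.3, 1], [[10.3, -0.3, -0.1], 0.3, 1], [[10.3, -0.3, -0.1], 0.3, 1], [[10.3, -0.3, -0.1], 0.3, 1], [[10.3, -0.3, -0.1], 0.3, 1]]' --squeeze 40

```text
time: 14.0
ee_pos: [0.5506, -0.3201, 0.003]
tcp_rot: [-17.1, 89.8, -24.1]
wrist_force: [-0.1, 1.5, 8.4]
opening: 0.0141
```

Emit:
play_rows --rows '[[[0, 0, 0], 0, 1], [[0, 0, 0], 0, 1], [[-1, 0, 0], 0, 1], [[-3, 0, 0], 0, 1], [[-6, 0, 0], 0, 1], [[-9, 0, 0], 0, 1], [[-12, 0, 0], 0, 1], [[-12, 0, 0], 0, 1], [[-12, 0, 0], 0, 1], [[-12, 0, 0], 0, 1]]'

```text
time: 14.83
ee_pos: [0.5496, -0.3197, 0.121]
tcp_rot: [-27.3, 90.0, -34.3]
wrist_force: [-0.6, -0.5, -1.6]
opening: 0.0137
```

```bash
python3 - <<'E'
from h import *
im,d,c=shot('w8'); o=bot.get_obs(); plan(.3616,.3441,.13,1.75)
W=cloud(d,c); T=(W-o['ee_pos'])@R(o['tcp_rot'])
m=(abs(T[...,0])<.025)&(abs(T[...,2])<.015)&(abs(T[...,1])<.08)
for y0 in np.arange(-.03,.08,.01):
    q=T[m&(abs(T[...,1]-y0)<.003)]
    if len(q): print(y0.round(2),len(q),'top',q[:,0].min().round(4),'z',q[:,2].min().round(4),q[:,2].max().round(4))
print('max y',T[m][:,1].max())
E
```

```text
14.8333 [ 0.54956766 -0.3196742   0.12100862] [-27.33359311  89.97988632 -34.33779831]
t 14.8833 pos [ 0.5492 -0.3195  0.1201] jaw yaw -7.0 q6 66.8 open 0.0138
shift [ -0.94  63.58 -26.72] turn -8.75
-0.03 503 top -0.0152 z -0.0069 0.0095
-0.02 483 top -0.0148 z -0.0067 0.0085
-0.01 447 top -0.0216 z -0.0061 0.0078
0.0 555 top -0.025 z -0.0061 0.0078
0.01 1438 top -0.025 z -0.0149 0.0145
0.02 597 top -0.0148 z -0.0066 0.0085
0.03 622 top -0.0147 z -0.0065 0.0083
0.04 666 top -0.0152 z -0.0067 0.0086
0.05 718 top -0.0148 z -0.0066 0.0084
0.06 748 top -0.0147 z -0.0064 0.0082
0.07 121 top -0.0137 z -0.0062 0.008
max y 0.06781591870495247
```

View pics/w8.png

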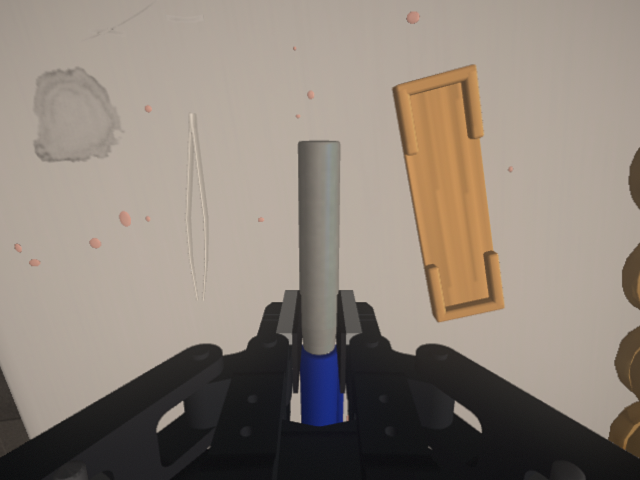

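Emit:
play_rows --rows '[[[-0.5, 1.5, -0.6], 0, 1], [[-1, 4, -1.7], 0, 1], [[-1, 7.5, -3], 0, 1], [[-1, 11, -4.5], 0, 1], [[-1, 14.5, -6], 0, 1], [[-1, 18, -7.5], 0, 1], [[-1, 21.5, -9], 0, 1], [[-1, 25, -10.5], 0, 1], [[-1, 28.5, -12], 0, 1], [[-1, 32, -13.5], 0, 1], [[-1, 35, -14.7], 0, 1], [[-1, 38, -16], 0, 1]]'

```text
time: 15.88
ee_pos: [0.4357, 0.0785, 0.1297]
tcp_rot: [-162.1, 89.9, -169.1]
wrist_force: [0.1, -0.5, 0.9]
opening: 0.0139
```

Emit:
play_rows --rows '[[[0, 3, -1.2], -1, 1], [[0, 6, -2.5], -2, 1], [[0, 9, -3.8], -3, 1], [[0, 12, -5], -4, 1], [[0, 15, -6.3], -5, 1], [[0, 18, -7.5], -6, 1], [[0, 21, -8.8], -7, 1], [[0, 23.5, -10], -8, 1], [[0, 25, -10.6], -8.75, 1], [[0, 25.4, -10.8], -8.75, 1], [[0, 25.4, -10.8], -8.75, 1], [[0, 25.4, -10.8], -8.75, 1]]'

```text
time: 16.88
ee_pos: [0.3606, 0.3416, 0.13]
tcp_rot: [-130.1, 89.9, -128.3]
wrist_force: [-0.9, -0.6, -0.4]
opening: 0.0142
```

```bash
python3 -c "
from h import *
plan(.361,.3426,.025,1.75)
shot('w9')"
```

```text
t 16.8833 pos [0.3606 0.3416 0.13  ] jaw yaw 1.75 q6 131.7 open 0.0142
shift [10.5   0.11  0.05] turn -0.0
16.8833 [0.36062221 0.3415925  0.13000536] [-130.05809685   89.90135054 -128.31257858]
```

View pics/w9.png

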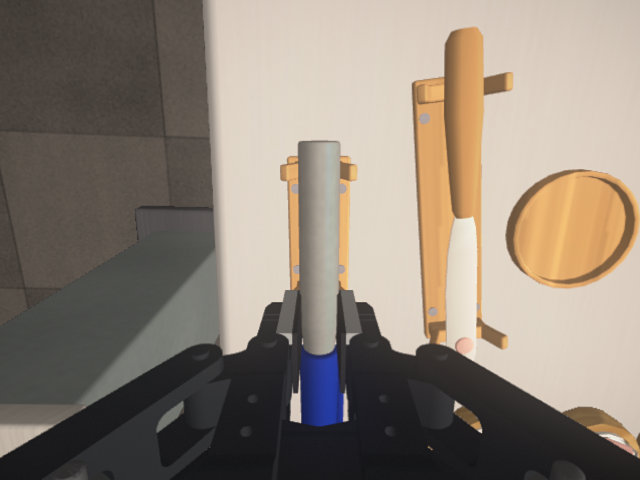

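The marker is centred between the cheeks at x≈285 and 353. I'll lower it.

Emit:
play_rows --rows '[[[2, 0.1, 0], 0, 1], [[5, 0.1, 0], 0, 1], [[7.5, 0.1, 0], 0, 1], [[9, 0.1, 0], 0, 1], [[9.7, 0.1, 0], 0, 1], [[10, 0.1, 0], 0, 1], [[10.3, 0.1, 0], 0, 1], [[10.5, 0.1, 0], 0, 1], [[10.5, 0.1, 0], 0, 1], [[10.5, 0.1, 0], 0, 1]]'

```text
time: 17.77
ee_pos: [0.3612, 0.3436, 0.0266]
tcp_rot: [41.8, 89.9, 43.5]
wrist_force: [0.9, -0.4, -1.0]
opening: 0.0139
```

```bash
python3 -c "
from h import *
plan(.361,.3426,.025,1.75);print(bot.get_obs()['wrist_force'])"
```

```text
t 17.7667 pos [0.3612 0.3436 0.0266] jaw yaw 1.74 q6 131.8 open 0.0139
shift [ 0.16 -0.1  -0.02] turn -0.01
[ 0.85953466 -0.43952387 -0.9556319 ]
```

Emit:
play_rows --rows '[[[0.1, -0.1, 0], 0, 1], [[0.2, -0.1, 0], 0, 1], [[0.3, -0.1, 0], 0, 1], [[0.3, -0.1, 0], 0, 1], [[0.3, -0.1, 0], 0, 1]]'

```text
time: 18.18
ee_pos: [0.3612, 0.3426, 0.0247]
tcp_rot: [35.1, 89.9, 36.8]
wrist_force: [-4.1, -5.2, 15.7]
opening: 0.0136
```

Contact at 16 N, so it is seated. I'll release it.

Emit:
play_rows --rows '[[[-0.1, 0, 0], 0, 1.6], [[-0.1, 0, 0], 0, 2.0], [[-0.1, 0, 0], 0, 2.5], [[-0.1, 0, 0], 0, 3.2], [[-0.1, 0, 0], 0, 3.2], [[-0.1, 0, 0], 0, 3.2]]'

```text
time: 18.68
ee_pos: [0.3608, 0.3423, 0.0236]
tcp_rot: [-143.0, 90.0, -141.2]
wrist_force: [-0.1, -0.8, 0.4]
opening: 0.0322
```

Emit:
play_rows --rows '[[[-1, 0, 0], 0, 3.2], [[-3, 0, 0], 0, 3.2], [[-7, 0, 0], 0, 3.2], [[-11, 0, 0], 0, 3.2], [[-15, 0, 0], 0, 3.2], [[-16, -2, 0], 0, 4], [[-16, -6, 0], 0, 4], [[-16, -8, 0], 0, 4], [[-16, -8, 0], 0, 4], [[-16, -8, 0], 0, 4]]'

```text
time: 19.52
ee_pos: [0.3635, 0.2618, 0.1848]
tcp_rot: [38.0, 89.9, 39.6]
wrist_force: [-0.5, -0.1, -0.1]
opening: 0.0396
```

```bash
python3 - <<'E'
from h import *
im,d,c=shot('w10'); W=cloud(d,c); plan(.4675,-.2935,.1,-9.5)
ctr=np.array([.3616,.3441,0]); a=np.radians(1.75); ux=np.array([np.cos(a),np.sin(a),0]); uy=np.array([-np.sin(a),np.cos(a),0])
L=np.stack([(W-ctr)@ux,(W-ctr)@uy,W[...,2]],-1)
m=(abs(L[...,0])<.011)&(abs(L[...,1])<.09)&(L[...,2]>.027)&(L[...,2]<.05)
P=L[m];print(P[:,1].min(),P[:,1].max())
for y0 in np.arange(-.06,.07,.02):
    q=P[abs(P[:,1]-y0)<.003]
    if len(q): print(y0.round(2),'x',q[:,0].min().round(4),q[:,0].max().round(4),'top',np.percentile(q[:,2],95).round(4))
E
```

```text
19.5167 [0.36353047 0.26175126 0.18482516] [37.99901205 89.91069125 39.64593164]
t 19.5667 pos [0.3635 0.2624 0.1845] jaw yaw 1.7 q6 124.1 open 0.0401
shift [  8.41 -55.88   8.75] turn 11.2
-0.06553142787730429 0.0661705840373118
-0.06 x -0.0075 0.0098 top 0.0382
-0.04 x -0.0081 0.0097 top 0.0386
-0.02 x -0.0079 0.0073 top 0.0386
0.0 x -0.0077 0.0072 top 0.0382
0.02 x -0.0075 0.0071 top 0.0378
0.04 x -0.0072 0.007 top 0.0379
0.06 x -0.007 0.0069 top 0.0378
```

View pics/w10.png

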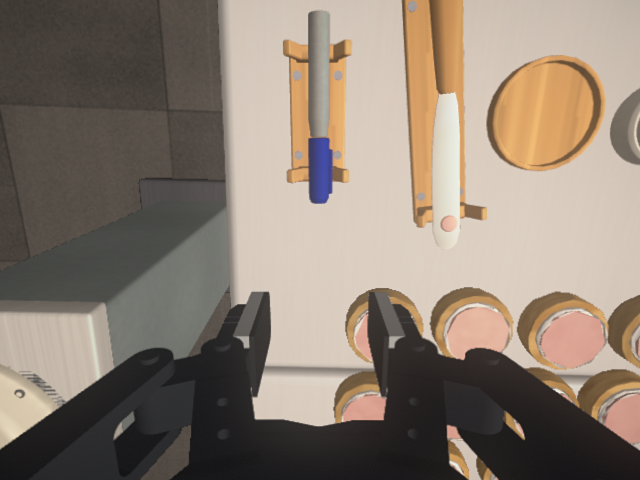

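The marker is seated and centred within 1 mm, with its top at 38 mm. Next are the tweezers.

Emit:
play_rows --rows '[[[0, -3, 0.5], 0, 4], [[0, -7, 1.1], 0, 4], [[0, -11, 1.7], 0, 4], [[0, -15, 2.3], 0, 4], [[0, -19, 3], 0, 4], [[0, -23, 3.6], 0, 4], [[0, -27, 4.2], 0, 4], [[0, -30, 4.7], 0, 4], [[0, -33, 5.2], 0, 4], [[0, -36, 5.6], 0, 4], [[0, -39, 6.1], 0, 4], [[0, -41, 6.4], 0, 4]]'

```text
time: 20.57
ee_pos: [0.4406, -0.1473, 0.1836]
tcp_rot: [-151.4, 90.0, -149.7]
wrist_force: [-0.6, -0.1, 1.2]
opening: 0.0399
```

Emit:
play_rows --rows '[[[0, -3, 0.5], 2, 4], [[1, -6, 1], 4, 4], [[3, -9, 1.5], 6, 4], [[5, -12, 2], 8, 4], [[7, -14, 2.3], 10, 4], [[8.4, -14.8, 2.3], 11.2, 4], [[8.4, -14.8, 2.3], 11.2, 4], [[8.4, -14.8, 2.3], 11.2, 4], [[8.4, -14.8, 2.3], 11.2, 4], [[8.4, -14.8, 2.3], 11.2, 4]]'

```text
time: 21.4
ee_pos: [0.4681, -0.2921, 0.1013]
tcp_rot: [-18.6, 89.9, -28.0]
wrist_force: [0.2, -0.1, -0.5]
opening: 0.0401
```

```bash
python3 - <<'E'
from h import *
im,d,c=shot('w11');plan(.4675,-.2935,.0025,-9.5)
W=cloud(d,c); Z=W[...,2]
m=(W[...,0]>.43)&(W[...,0]<.51)&(W[...,1]>-.4)&(W[...,1]<-.2)&(Z>.004)&(Z<.03)
P=W[m][:,:2].astype(np.float32); print(len(P),cv2.minAreaRect(P),Z[m].max())
for y0 in np.arange(-.36,-.22,.02):
    q=W[m&(abs(W[...,1]-y0)<.003)]
    if len(q): print(y0.round(2),q[:,0].min().round(4),q[:,0].max().round(4))
E
```

```text
21.4 [ 0.46813482 -0.29207156  0.10129792] [-18.62018054  89.89178735 -27.96910115]
t 21.45 pos [ 0.4681 -0.2921  0.1013] jaw yaw -9.35 q6 67.4 open 0.0395
shift [ 9.88 -0.14 -0.06] turn 0.15
750 ((0.46754398941993713, -0.29376640915870667), (0.13159534335136414, 0.013161985203623772), 79.96590423583984) 0.011120020688652726
-0.36 0.4533 0.4583
-0.34 0.4544 0.4645
-0.32 0.4566 0.469
-0.3 0.4593 0.4735
-0.28 0.4642 0.475
-0.26 0.4696 0.4767
-0.24 0.4748 0.4787
```

View pics/w11.png

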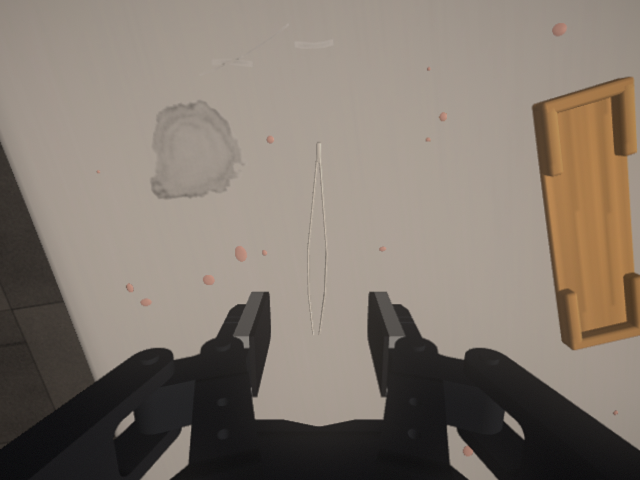

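Emit:
play_rows --rows '[[[3, -0.2, -0.1], 0.3, 4], [[6, -0.2, -0.1], 0.3, 4], [[8.3, -0.2, -0.1], 0.3, 4], [[9.5, -0.2, -0.1], 0.3, 4], [[9.9, -0.2, -0.1], 0.3, 4], [[9.9, -0.2, -0.1], 0.3, 4], [[9.9, -0.2, -0.1], 0.3, 0.8], [[9.9, -0.2, -0.1], 0.3, 0.8], [[9.9, -0.2, -0.1], 0.3, 0.8], [[9.9, -0.2, -0.1], 0.3, 0.8], [[9.9, -0.2, -0.1], 0.3, 0.8], [[9.9, -0.2, -0.1], 0.3, 0.8]]' --squeeze 25

```text
time: 22.45
ee_pos: [0.4669, -0.2952, 0.0024]
tcp_rot: [-21.8, 89.8, -31.6]
wrist_force: [-0.4, 0.7, 5.7]
opening: 0.0121
```

Emit:
play_rows --rows '[[[0, 0, 0], 0, 0.8], [[0, 0, 0], 0, 0.8], [[-1, 0, 0], 0, 0.8], [[-3, 0, 0], 0, 0.8], [[-5, 0, 0], 0, 0.8], [[-7, 0, 0], 0, 0.8], [[-8, 0, 0], 0, 0.8], [[-8, 0, 0], 0, 0.8], [[-8, 0, 0], 0, 0.8], [[-8, 0, 0], 0, 0.8]]'

```text
time: 23.28
ee_pos: [0.4655, -0.2943, 0.0796]
tcp_rot: [156.9, 89.9, 147.2]
wrist_force: [0.1, 0.7, 0.3]
opening: 0.0123
```

```bash
python3 - <<'E'
from h import *
im,d,c=shot('w12'); o=bot.get_obs(); plan(.6425,-.309,.08,6.9)
W=cloud(d,c); T=(W-o['ee_pos'])@R(o['tcp_rot'])
m=(abs(T[...,0])<.025)&(abs(T[...,2])<.012)&(abs(T[...,1])<.08)
for y0 in np.arange(-.03,.08,.01):
    q=T[m&(abs(T[...,1]-y0)<.003)]
    if len(q): print(y0.round(2),len(q),'top',np.percentile(q[:,0],10).round(4),'z',q[:,2].min().round(4),q[:,2].max().round(4))
print('max y',T[m][:,1].max())
E
```

```text
23.2833 [ 0.46552117 -0.29425612  0.07962974] [156.91043843  89.91290343 147.15751523]
t 23.3333 pos [ 0.4654 -0.2942  0.0794] jaw yaw -9.75 q6 67.5 open 0.0123
shift [-0.09  1.54 17.71] turn -16.65
-0.03 83 top -0.0053 z -0.0055 0.0064
-0.02 84 top -0.0058 z -0.0058 0.0068
-0.01 105 top -0.0212 z -0.0054 0.0068
0.0 106 top -0.0191 z -0.0054 0.0068
0.01 950 top -0.0234 z -0.012 0.012
0.02 89 top -0.0074 z -0.0041 0.0055
0.03 97 top -0.0077 z -0.0033 0.0047
0.04 97 top -0.0075 z -0.0021 0.0039
0.05 113 top -0.0075 z -0.0013 0.0031
0.06 136 top -0.0077 z -0.0005 0.0023
0.07 14 top -0.0072 z -0.0002 0.002
max y 0.06747185042759729
```

View pics/w12.png

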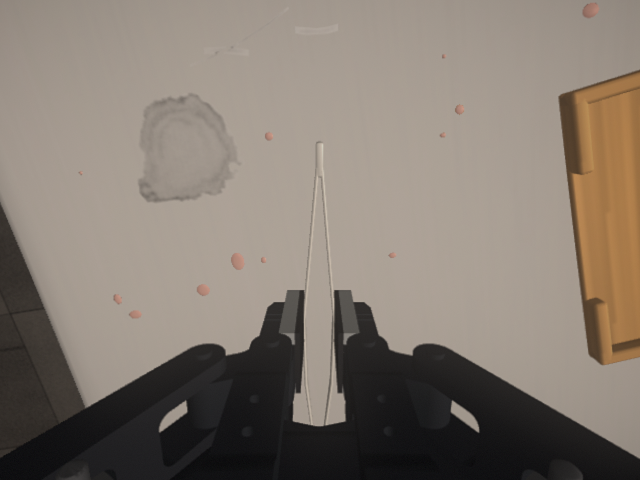

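Tweezers are held level, their end at (320,142). Now I'll carry them to the tray.

Emit:
play_rows --rows '[[[0, 0.1, 1], -1, 0.8], [[0, 0.3, 3], -3, 0.8], [[0, 0.5, 6], -6, 0.8], [[0, 0.8, 9], -9, 0.8], [[0, 1, 12], -12, 0.8], [[0, 1.2, 15], -15, 0.8], [[0, 1.4, 17], -16.6, 0.8], [[0, 1.4, 17.7], -16.6, 0.8], [[0, 1.4, 17.7], -16.6, 0.8], [[0, 1.4, 17.7], -16.6, 0.8], [[0, 1.4, 17.7], -16.6, 0.8]]'

```text
time: 24.25
ee_pos: [0.6418, -0.3107, 0.0806]
tcp_rot: [151.6, 89.9, 158.4]
wrist_force: [-0.5, 1.5, 0.2]
opening: 0.0125
```

```bash
python3 - <<'E'
from h import *
im,d,c=shot('w13'); plan(.6427,-.3104,.0085,6.9)
E
```

```text
24.25 [ 0.64184119 -0.3106939   0.08056616] [151.59604225  89.94742513 158.39909163]
t 24.3 pos [ 0.6418 -0.3108  0.0809] jaw yaw 6.8 q6 57.4 open 0.012
shift [7.24 0.03 0.1 ] turn -0.1
```

View pics/w13.png

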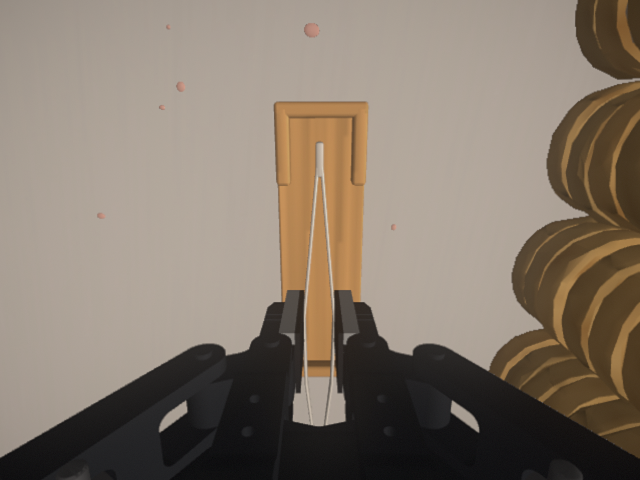

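Emit:
play_rows --rows '[[[2, 0, 0.1], -0.1, 0.8], [[4.5, 0, 0.1], -0.1, 0.8], [[6, 0, 0.1], -0.1, 0.8], [[6.7, 0, 0.1], -0.1, 0.8], [[7, 0, 0.1], -0.1, 0.8], [[7.2, 0, 0.1], -0.1, 0.8], [[7.2, 0, 0.1], -0.1, 0.8], [[7.2, 0, 0.1], -0.1, 0.8]]'

```text
time: 24.97
ee_pos: [0.6443, -0.3109, 0.0102]
tcp_rot: [-32.8, 89.9, -25.9]
wrist_force: [-0.3, -0.4, 0.0]
opening: 0.0123
```

```bash
python3 - <<'E'
from h import *
plan(.6427,-.3104,.0075,6.9); print(bot.get_obs()['wrist_force'])
E
```

```text
t 24.9667 pos [ 0.6443 -0.3109  0.0102] jaw yaw 6.94 q6 57.3 open 0.0123
shift [ 0.27  0.07 -0.15] turn 0.04
[-0.26010292 -0.37513112  0.00863882]
```

Emit:
play_rows --rows '[[[0.1, 0, -0.1], 0, 0.8], [[0.2, 0, -0.1], 0, 0.8], [[0.25, 0, -0.1], 0, 0.8], [[0.3, 0, -0.1], 0, 0.8], [[0.3, 0, -0.1], 0, 0.8]]'

```text
time: 25.38
ee_pos: [0.6432, -0.3111, 0.0075]
tcp_rot: [-40.1, 89.9, -33.1]
wrist_force: [-2.0, -0.5, 7.8]
opening: 0.012
```

Emit:
play_rows --rows '[[[0, 0, 0], 0, 1.4], [[0, 0, 0], 0, 1.7], [[0, 0, 0], 0, 2.1], [[0, 0, 0], 0, 2.8], [[0, 0, 0], 0, 3], [[0, 0, 0], 0, 3]]'

```text
time: 25.88
ee_pos: [0.6427, -0.3107, 0.0055]
tcp_rot: [153.1, 90.0, 160.1]
wrist_force: [-0.1, 0.5, 0.1]
opening: 0.0298
```

Emit:
play_rows --rows '[[[-1, 0, 0], 0, 3], [[-3, 0, 0], 0, 3], [[-7, 0, 0], 0, 3], [[-11, 0, 0], 0, 3], [[-15, 0, 0], 0, 3], [[-17, -1, -0.5], 0, 4], [[-17.5, -4, -1], 0, 4], [[-17.5, -6, -1], 0, 4], [[-17.5, -6, -1], 0, 4], [[-17.5, -6, -1], 0, 4]]'

```text
time: 26.72
ee_pos: [0.6399, -0.3724, 0.1809]
tcp_rot: [74.3, 90.0, 81.2]
wrist_force: [-0.3, -0.2, -0.4]
opening: 0.0402
```

```bash
python3 - <<'E'
from h import *
im,d,c=shot('w14'); W=cloud(d,c); plan(.6285,.344,.1,-7.2)
ctr=np.array([.6425,-.309,0]); a=np.radians(6.9); ux=np.array([np.cos(a),np.sin(a),0]); uy=np.array([-np.sin(a),np.cos(a),0])
L=np.stack([(W-ctr)@ux,(W-ctr)@uy,W[...,2]],-1)
m=(abs(L[...,0])<.016)&(abs(L[...,1])<.074)&(L[...,2]>.009)&(L[...,2]<.03)
P=L[m];print(P.min(0),P.max(0),len(P))
for y0 in np.arange(-.06,.07,.02):
    q=P[abs(P[:,1]-y0)<.003]
    if len(q): print(y0.round(2),'x',q[:,0].min().round(4),q[:,0].max().round(4),'top',np.percentile(q[:,2],90).round(4))
E
```

```text
26.7167 [ 0.63986223 -0.37243127  0.18091488] [74.30798172 89.99293292 81.17083471]
t 26.7667 pos [ 0.64   -0.3715  0.1808] jaw yaw 6.92 q6 52.9 open 0.0399
shift [ 8.11 71.16  7.48] turn 14.12
[-0.00552258 -0.06636843  0.00912769] [0.00735854 0.06508582 0.01661605] 585
-0.06 x -0.0028 0.004 top 0.0109
-0.04 x -0.0046 0.0062 top 0.0129
-0.02 x -0.0055 0.0067 top 0.0135
0.0 x -0.0055 0.0072 top 0.0145
0.02 x -0.004 0.0053 top 0.0151
0.04 x -0.0019 0.0035 top 0.0149
0.06 x -0.0005 0.0017 top 0.0153
```

View pics/w14.png

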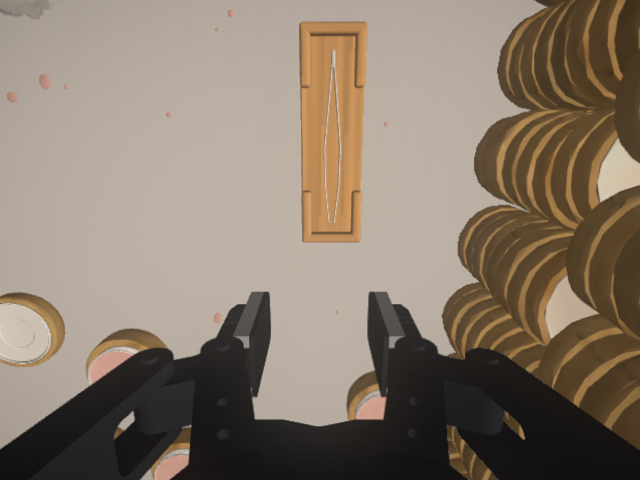

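Tweezers are flat and centred in the tray. Next is the timer, going round in front of the stacks.

Emit:
play_rows --rows '[[[0, 1.5, -1], 0, 4], [[0, 4, -2.5], 0, 4], [[0, 7, -4], 0, 4], [[0, 10, -5.5], 0, 4], [[0, 13.5, -7], 0, 4], [[0, 17, -8], 0, 4], [[0, 21, -8.6], 0, 4], [[0, 25, -8.6], 0, 4], [[0, 29, -8.6], 0, 4], [[0, 33, -8.6], 0, 4], [[0, 36, -8.6], 0, 4], [[0, 37.3, -8.6], 0, 4]]'

```text
time: 27.77
ee_pos: [0.5083, -0.0075, 0.1814]
tcp_rot: [48.2, 89.9, 55.4]
wrist_force: [-0.8, 0.0, 0.6]
opening: 0.0401
```

Emit:
play_rows --rows '[[[0, 3, 0.5], 1, 4], [[0, 7, 1.5], 2, 4], [[0, 11, 3], 4, 4], [[0, 15, 5], 6, 4], [[0, 19, 7], 8, 4], [[0, 22.5, 9], 10, 4], [[0, 26, 11], 12, 4], [[0, 29, 13], 13, 4], [[0, 32, 15], 14, 4], [[0, 33.9, 16], 14.1, 4], [[0, 33.9, 16], 14.1, 4], [[0, 33.9, 16], 14.1, 4]]'

```text
time: 28.77
ee_pos: [0.6264, 0.3459, 0.1799]
tcp_rot: [-146.0, 89.9, -153.0]
wrist_force: [-0.5, -0.7, -0.3]
opening: 0.04
```

```bash
python3 - <<'E'
from h import *
im,d,c=shot('w15'); plan(.6285,.344,.1,-7.2)
W=cloud(d,c);Z=W[...,2]
near=(np.hypot(W[...,0]-.6285,W[...,1]-.344)<.045)
t=near&(Z>.033)&(Z<.05);P=W[t][:,:2].astype(np.float32); print('bar',cv2.minAreaRect(P),len(P))
t=near&(Z>.018)&(Z<.03);P=W[t][:,:2].astype(np.float32); print('timer',cv2.minEnclosingCircle(P))
E
```

```text
28.7667 [0.62641588 0.34593066 0.17985003] [-146.01584984   89.90860469 -153.01194445]
t 28.8167 pos [0.6265 0.3449 0.1806] jaw yaw -7.06 q6 125.9 open 0.0402
shift [ 8.06 -0.06  0.22] turn 0.14
bar ((0.6287232637405396, 0.3443371653556824), (0.03875966742634773, 0.006433028262108564), 81.65489196777344) 397
timer ((0.6284744143486023, 0.3441416621208191), 0.03131479024887085)
```

View pics/w15.png

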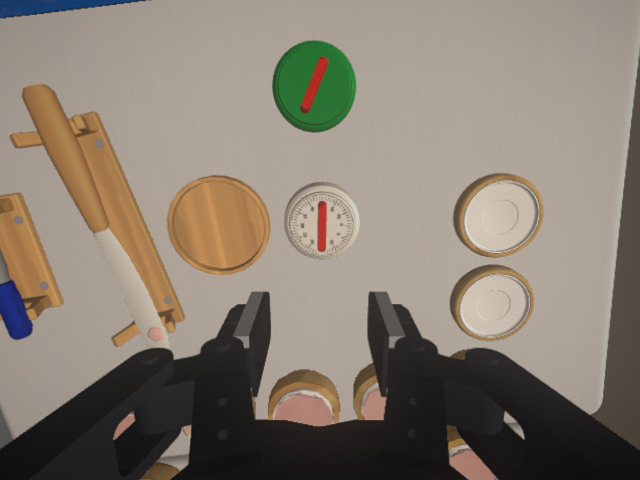

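Emit:
play_rows --rows '[[[3, 0, 0.2], 0.5, 3], [[7, 0, 0.2], 0.5, 3], [[10, 0, 0.2], 0.5, 3], [[12, 0, 0.2], 0.5, 3], [[13, 0, 0.2], 0.5, 3], [[13, 0, 0.2], 0.5, 3], [[13, 0, 0.2], 0.5, 3], [[13, 0, 0.2], 0.5, 3]]'

```text
time: 29.48
ee_pos: [0.6302, 0.3442, 0.0535]
tcp_rot: [36.1, 89.8, 28.4]
wrist_force: [0.8, -0.1, 0.0]
opening: 0.0299
```

```bash
python3 - <<'E'
from h import *
plan(.6286,.3442,.029,-7.6)
E
```

```text
t 29.4833 pos [0.6302 0.3442 0.0535] jaw yaw -7.66 q6 126.3 open 0.0299
shift [ 2.45 -0.02 -0.17] turn -0.06
```

Emit:
play_rows --rows '[[[1, 0, 0], 0, 3], [[1.7, 0, 0], 0, 3], [[2.1, 0, 0], 0, 3], [[2.2, 0, 0], 0, 3], [[2.2, 0, 0], 0, 3], [[2.2, 0, 0], 0, 3]]' --squeeze 60

```text
time: 29.98
ee_pos: [0.6294, 0.344, 0.0287]
tcp_rot: [-155.9, 90.0, -163.5]
wrist_force: [-0.4, -0.7, 1.0]
opening: 0.0298
```

```bash
python3 - <<'E'
from h import *
plan(.6286,.3442,.029,-7.6);shot('w16')
E
```

```text
t 29.9833 pos [0.6294 0.344  0.0287] jaw yaw -7.65 q6 126.3 open 0.0298
shift [-0.03  0.01 -0.08] turn -0.05
29.9833 [0.62939467 0.34402718 0.02874783] [-155.88791754   89.99083564 -163.53478734]
```

View pics/w16.png

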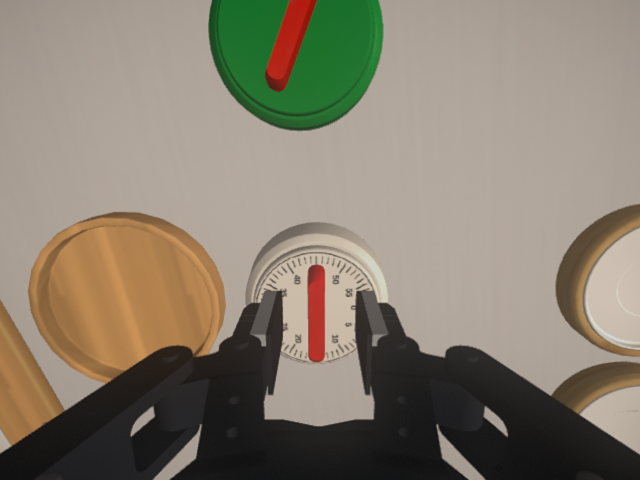

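Emit:
play_rows --rows '[[[0, 0, -0.1], 0, 0.3], [[0, 0, -0.1], 0, 0.3], [[0, 0, -0.1], 0, 0.3], [[0, 0, -0.1], 0, 0.3], [[0, 0, -0.1], 0, 0.3], [[0, 0, -0.1], 0, 0.3], [[0, 0, -0.1], 0, 0.3]]' --squeeze 60

```text
time: 30.62
ee_pos: [0.6285, 0.3442, 0.0292]
tcp_rot: [46.5, 90.0, 38.8]
wrist_force: [-1.4, 1.4, 4.0]
opening: 0.0051
```

Emit:
play_rows --rows '[[[-0.5, 0, 0], 0, 0.3], [[-1.5, 0, 0], 0, 0.3], [[-3, 0, 0], 0, 0.3], [[-4.5, 0, 0], 0, 0.3], [[-5, 0, 0], 0, 0.3], [[-5, 0, 0], 0, 0.3], [[-5, 0, 0], 0, 0.3]]'

```text
time: 31.2
ee_pos: [0.6285, 0.3441, 0.0787]
tcp_rot: [28.9, 90.0, 21.2]
wrist_force: [0.2, -1.4, -1.8]
opening: 0.0048
```

```bash
python3 - <<'E'
from h import *
im,d,c=shot('w17'); o=bot.get_obs(); plan(.5412,.3488,.08,-7.6)
W=cloud(d,c); T=(W-o['ee_pos'])@R(o['tcp_rot'])
m=(np.hypot(T[...,1],T[...,2])<.06)&(T[...,0]>.001)&(T[...,0]<.012)
P=T[m]; print(P.min(0),P.max(0)); print(cv2.minEnclosingCircle(P[:,1:].astype(np.float32)))
p=T[m&(abs(T[...,2])<.02)]; 
for y0 in np.arange(-.03,.035,.01):
    q=p[abs(p[:,1]-y0)<.003]
    if len(q): print(y0.round(2),len(q),np.median(q[:,0]).round(4))
# dock
hsv=cv2.cvtColor(im,cv2.COLOR_BGR2HSV)
wm=(np.hypot(W[...,0]-.5412,W[...,1]-.3488)<.05)&(W[...,2]>.010)&(W[...,2]<.02)
P=W[wm][:,:2].astype(np.float32);print('dock rim',cv2.minEnclosingCircle(P),len(P))
E
```

```text
31.2 [0.62852177 0.34412185 0.07870749] [28.87497337 89.98962364 21.21910131]
t 31.25 pos [0.6282 0.344  0.0779] jaw yaw -7.65 q6 126.4 open 0.0047
shift [-0.2  -0.68 -8.69] turn -0.05
[ 0.00100069 -0.02563811 -0.02989357] [0.01199347 0.03150038 0.03178581]
((0.00041290439548902214, 0.001024220953695476), 0.03142638877034187)
-0.01 2 0.0014
0.0 30 0.0013
0.01 148 0.0012
0.02 492 0.0023
0.03 786 0.007
dock rim ((0.5410128831863403, 0.34897348284721375), 0.04360240325331688) 3285
```

View pics/w17.png

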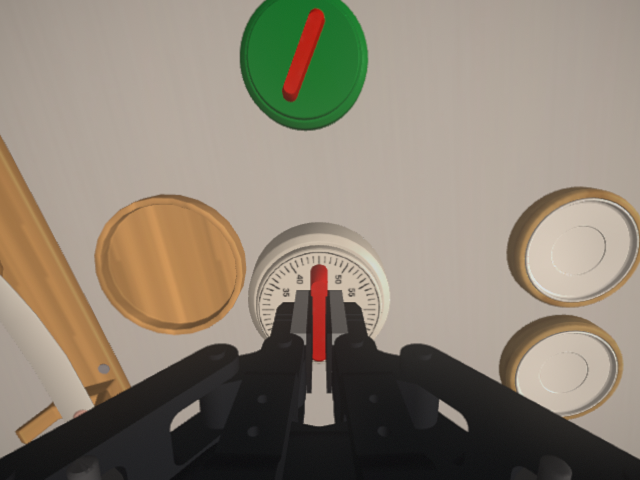

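Emit:
play_rows --rows '[[[0, -0.1, -1], 0, 0.3], [[0, -0.2, -3], 0, 0.3], [[0, -0.4, -5], 0, 0.3], [[0, -0.6, -7], 0, 0.3], [[0, -0.7, -8.3], 0, 0.3], [[0, -0.7, -8.8], 0, 0.3], [[0, -0.7, -8.8], 0, 0.3], [[0, -0.7, -8.8], 0, 0.3], [[0, -0.7, -8.8], 0, 0.3], [[0, -0.7, -8.8], 0, 0.3]]'

```text
time: 32.08
ee_pos: [0.541, 0.3487, 0.0784]
tcp_rot: [-118.5, 90.0, -126.2]
wrist_force: [0.3, 0.8, -1.0]
opening: 0.0054
```

```bash
python3 - <<'E'
from h import *
im,d,c=shot('w18'); plan(.5403,.3487,.034,-7.6)
E
```

```text
32.0833 [0.54096173 0.348717   0.07840469] [-118.51441522   89.98568726 -126.19724366]
t 32.1333 pos [0.5409 0.3487 0.0784] jaw yaw -7.69 q6 130.5 open 0.005
shift [ 4.44 -0.01 -0.06] turn -0.09
```

View pics/w18.png

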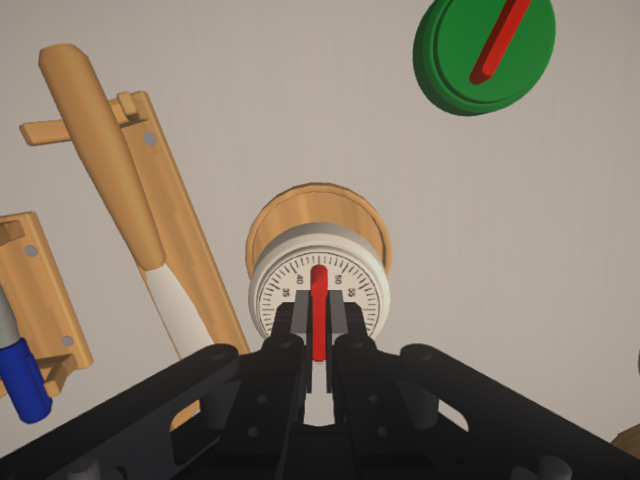

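Over the dock. I'll lower, slowly at the end.

Emit:
play_rows --rows '[[[1, 0, -0.1], 0, 0.3], [[2, 0, -0.1], 0, 0.3], [[3, 0, -0.1], 0, 0.3], [[3.6, 0, -0.1], 0, 0.3], [[4, 0, -0.1], 0, 0.3], [[4.2, 0, -0.1], 0, 0.3], [[4.3, 0, -0.1], 0, 0.3], [[4.3, 0, -0.1], 0, 0.3], [[4.3, 0, -0.1], 0, 0.3]]'

```text
time: 32.88
ee_pos: [0.5395, 0.3492, 0.0362]
tcp_rot: [41.1, 90.0, 33.4]
wrist_force: [0.4, 1.2, -0.8]
opening: 0.0055
```

Emit:
play_rows --rows '[[[0.05, 0, 0], 0, 0.3], [[0.1, 0, 0], 0, 0.3], [[0.15, 0, 0], 0, 0.3], [[0.15, 0, 0], 0, 0.3]]'

```text
time: 33.22
ee_pos: [0.5393, 0.349, 0.0343]
tcp_rot: [61.5, 90.0, 53.9]
wrist_force: [0.0, -0.5, -1.1]
opening: 0.0051
```

Emit:
play_rows --rows '[[[0.05, 0, 0], 0, 0.3], [[0.1, 0, 0], 0, 0.3], [[0.1, 0, 0], 0, 0.3], [[0.1, 0, 0], 0, 0.3]]'

```text
time: 33.55
ee_pos: [0.5393, 0.349, 0.0332]
tcp_rot: [-138.7, 90.0, -146.4]
wrist_force: [0.4, -0.1, -0.2]
opening: 0.0048
```

Emit:
play_rows --rows '[[[0.05, 0, 0.05], 0, 0.3], [[0.1, 0, 0.05], 0, 0.3], [[0.1, 0, 0.05], 0, 0.3], [[0.1, 0, 0.05], 0, 0.3]]'

```text
time: 33.88
ee_pos: [0.5396, 0.3491, 0.0332]
tcp_rot: [103.6, 90.0, 95.9]
wrist_force: [-3.6, -2.2, 5.8]
opening: 0.0054
```

Contact. Release and withdraw.

Emit:
play_rows --rows '[[[0, 0, 0], 0, 0.9], [[0, 0, 0], 0, 1.3], [[0, 0, 0], 0, 2], [[0, 0, 0], 0, 2.6], [[0, 0, 0], 0, 2.6], [[0, 0, 0], 0, 2.6]]'

```text
time: 34.38
ee_pos: [0.5398, 0.349, 0.0322]
tcp_rot: [-146.8, 90.0, -154.5]
wrist_force: [-0.0, 0.6, 0.6]
opening: 0.0258
```

Emit:
play_rows --rows '[[[-1, 0, 0], 0, 2.6], [[-3, 0, 0], 0, 2.6], [[-7, 0, 0], 0, 2.6], [[-11, 0, 0], 0, 2.6], [[-15, 0, 0], 0, 2.6], [[-19, -2, 0], 0, 4], [[-21, -5, 0], 0, 4], [[-21, -7, -3], 0, 4], [[-21, -7, -4], 0, 4], [[-21, -7, -4], 0, 4], [[-21, -7, -4], 0, 4]]'

```text
time: 35.3
ee_pos: [0.4907, 0.2852, 0.243]
tcp_rot: [38.8, 89.9, 31.1]
wrist_force: [0.8, 0.8, -0.4]
opening: 0.0399
```

```bash
python3 - <<'E'
from h import *
im,d,c=shot('w19'); W=cloud(d,c);Z=W[...,2]
near=(np.hypot(W[...,0]-.5411,W[...,1]-.3489)<.05)
P=W[near&(Z>.022)&(Z<.034)]; print('timer',cv2.minEnclosingCircle(P[:,:2].astype(np.float32)),np.median(P[:,2]))
P=W[near&(Z>.036)&(Z<.06)]; print('bar top',np.median(P[:,2]),len(P))
P=W[near&(Z>.028)&(Z<.035)]; A=np.c_[P[:,:2]-P[:,:2].mean(0),np.ones(len(P))]; print('dial slope deg',np.degrees(np.linalg.lstsq(A,P[:,2],rcond=None)[0][:2]),A.shape, P[:,2].mean())
for n in ('scene','side'): cv2.imwrite(f'pics/{n}1.png',bot.camera(n)[0])
E
```

```text
35.3 [0.49074351 0.28524125 0.24300517] [38.7674426  89.92059047 31.14965717]
timer ((0.539514422416687, 0.34889864921569824), 0.031419746577739716) 0.031649851152095565
bar top 0.04263492933100366 374
dial slope deg [ 0.10718355 -0.05567393] (2532, 3) 0.03197548356055281
```

View pics/w19.png

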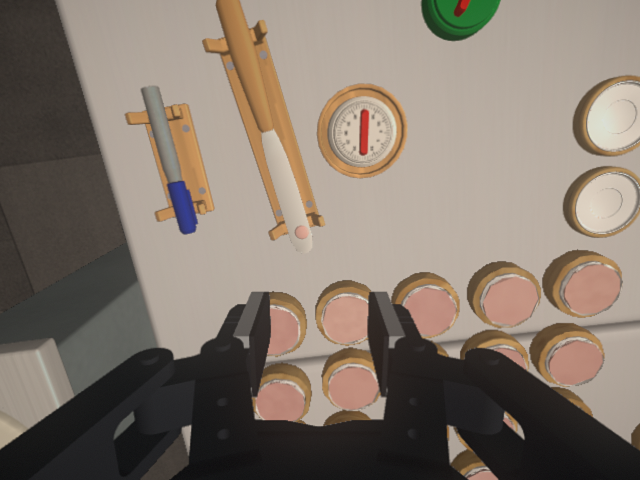

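View pics/scene1.png

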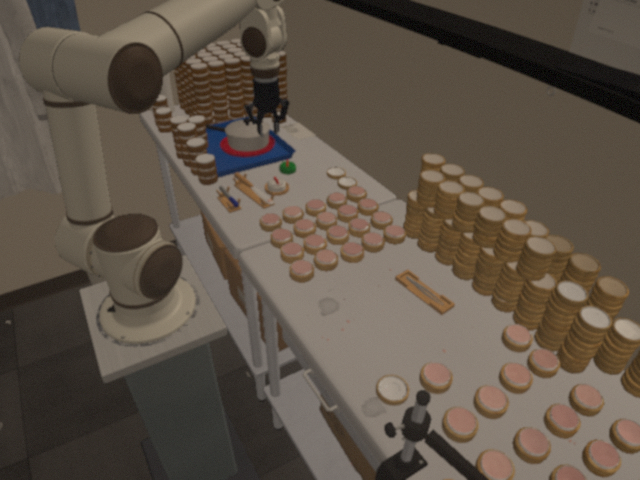

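View pics/side1.png

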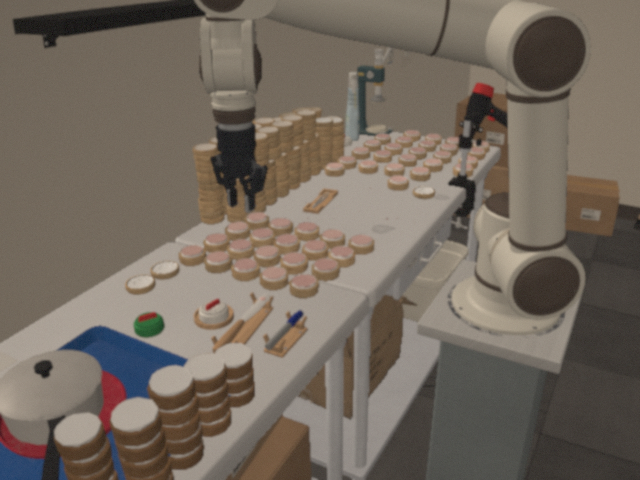

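All four tools are in their rests. In the scene view the tin (436,376) and lid (392,389) are where they began, and the green look-alike hasn't been touched. I'm handing in.

```bash
python3 - <<'E'
from h import *
a=cv2.imread('pics/scene0.png').astype(int);b=cv2.imread('pics/scene1.png').astype(int)
print('tin/lid area diff',abs(a-b)[355:410,370:460].mean())
o=bot.get_obs();print(o['time'],o['qd'].round(2)); print(bot.job_done())
E
```

```text
tin/lid area diff 2.483973063973064
35.45 [-0.19  0.31 -0.07  0.05  0.08  0.04]
the job is handed in; nothing more can be done
None
```

All four tools are back in their rests, placed in the order you gave: palette knife, marker, tweezers, timer. I handed the job in at 35.5 s of the 112 s limit, with the gripper open and clear.

The last wrist-camera checks gave:

| Tool | Position | Seating |
|---|---|---|
| Palette knife | centred lengthwise within about 1 mm | handle top at 37–38 mm, as expected on the 22 mm seats |
| Marker | centred within 1 mm | top at about 38 mm |
| Tweezers | centred within about 1 mm | flat on the tray floor, top about 15 mm along most of the length |
| Timer | about 1.6 mm off the dock's centre | upright (tilt about 0.1°), dial at 32 mm |

- **Bystanders:** the balm tin and the loose lid look unmoved when I compare the scene camera's before and after pictures. I never touched the green look-alike.
- **Forces:** the wrist force read at the end of each move never passed about 17 N.
- **Disagreements:** the tweezers' tips read lower than the rest, at 11–13 mm, which I took to be their taper and edge pixels in the depth picture. The finger opening reads 1–3 mm under the known widths of what it holds. Neither affected a placing.

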